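# Load the slide scanner's sloped feed deck

### The arm

A 6-joint arm with a two-finger parallel gripper is mounted at the origin on the work surface. World frame = base frame: x ahead of the robot, y to its left, z up, the work surface at z = 0. Lengths are in m, angles in degrees, forces in N, time in s.
With the tool pointing down it reaches from about 0.375 to 0.9 m from the base axis. Payload 3.1 kg.
Tool frame: the origin (TCP) lies at the very end of the fingers, on their centre line; the grasp point (between the pads) lies 19 mm behind it (grasp_offset is the distance from the TCP to the grasp point, in m); z points along the fingers, y is the direction in which the jaws open and shut (so a half turn about z gives the same grasp; the last joint's range is limited). The gripper opens to 87 mm and grips with 3 to 60 N. Pads are 19 mm wide; open, the fingers measure 117 mm over their backs; the gripper's body (75 mm by 190 mm) begins 51 mm behind the grasp point.
Start: joints at [-85.629, 30.224, 82.088, -0, 67.689, -10.227], TCP at [0.158, -0.605, 0.223] pointing down, gripper open.
Joint ranges: [-176.69, 176.69], [-43.24, 126.21], [12.49, 139.97], [-82, 262], [0, 151.66], [-163.58, 163.58]. Speed limits (degrees/s): [159.86, 159.86, 180, 180, 180, 180].

### API

Orientations are given as a 3x3 rotation matrix whose columns are the frame's x, y, z axes.
In Python, from rig import * gives the robot as it stands. The module is installed in compiled form; this text tells all that it offers.
- The arm moves only by the tool play_rows, never from a script. Its argument "plan" is a list that holds one entry, the list of rows, each a list of 7 numbers: the shift along the world's x, y, z each as a share of 5 cm, from -1 to 1, then the turn, a rotation vector about the world's x, y, z each as a share of pi rad, from -1 to 1, then the gripper's target within -1 to 1 (fully open at 1, half-way at 0, shut at -1). A call has 1 to 12 rows; each row shifts and turns the commanded pose from where the row before left it; what a row does not reach is not made up. A row lasts 1/10 s, in which the tool goes at most 50 mm and 8.59 degrees, less where a joint would pass 70% of its speed; a pose out of reach is approached as far as the arm can. A call with a number of a shift or a turn outside -1 to 1 is refused whole. A call with a gripper value outside its range is refused whole. The fingers move at their own pace and stop on an object; the grip force is fixed at half the most. Time passes only in rows, so rows that do not move let the fingers close. It gives the time, the measured TCP pose, the force and the opening at its end, in the units of the state.
- read_state(): the state, without advancing time (a new reading comes with each control period).
- capture(name): name is "side" or "top" or "wrist"; returns the picture (420x560x3 uint8, red, green, blue); there is no depth.
- camera_params(name): a dict with "intrinsics" (3x3 intrinsics, pixels), "k1" (the pictures are not rectified: a ray, as slopes to the right and down, at radius r is drawn at 1 + k1 r^2 times it, then the intrinsics apply), "R" (3x3) and "t" (3): a world point X has camera coordinates R X + t; the wrist camera has in their place "mount" (4x4, takes a point from camera to tool coordinates, whose origin is the TCP and whose axes are the flange's). Camera axes: x right, y down, z forward; pixel columns grow to the right and rows downward; lengths in m; the calibration is good to about 2 mm. A picture is of the moment at which its call begins: read the wrist's pose just before it. camera_params takes no time and is no camera call.
- hand_in(): hands the job in, once; it reports no verdict.
The state is a dict: "time_s": time; "joint_positions": joint angles; "qvel": joint speeds; "tau": joint torques, N m; "position": TCP position; "tcp_rot": TCP orientation; "force": force on the tool from outside, world axes, zero at the start; "moment": the same for the moment, N m; "opening": opening from 0.0 (shut) to 1.0 (fully open).
Only numpy, scipy, OpenCV 4.12 (cv2) and the standard library are available. Lean on these libraries where they do the work, as an engineer would, in place of code of your own. Each camera call takes 0.05 s, during which the arm holds its last target. There are 200 camera calls.

### The job

Take the tray of vials that was left on the scanner's sloped feed deck and stand it upright on the grey bench mat. Then stack all the slide cassettes flat on the deck, one on top of another in one neat stack square to the backstop and midway across it, each with its short end right up against the backstop. Only when they are all in, throw the feed lever fully over; leave everything else on the bench where it is.

Things in the scene. Friction and masses are not known exactly. Their poses are not given: they have to be found in the camera images.
- deck: Fixed aluminium feed deck, 170 mm (x) by 120 mm (y), sloping 18 degrees; not slippery. An 84 mm high, full-width backstop stands square to it at the low end. Origin: on the deck surface, midway across, at the foot of the backstop's face. x runs up the slope away from the backstop, y across, z square out of the surface. Low end about 32 mm above the bench, high end 85 mm.
- tray: White tray of plugged fly vials (one rigid piece), 104 mm long (x), 58 mm wide (y); the smooth box walls are 36 mm high, the vials stand up to 52 mm within them. Loose, about 0.2 kg. Origin: centre of its underside, z up through the vials. It starts lying on the sloped deck, in the way.
- mat: Grey bench mat, 150 mm (x) by 110 mm (y), 4 mm thick, fixed flat on the bench. Origin: centre of its underside, z up.
- feed (a joint): Black feed lever on a grey block, starts near 0 (leaning back, along -x of feed_base), fully thrown over at 1.0 rad (leaning along +x of feed_base). 80 mm long; stays where it is left.
- feed_base: The feed lever's grey block, fixed to the bench; origin at the centre of its underside; its +x is the direction in which the lever is thrown.
- feed_tip (a point): The free end (tip) of the feed lever.
- cassette1: Flat grey slide cassette, 112 mm long (x), 60 mm wide (y), 15 mm thick (z), about 0.09 kg, the same on both faces. Origin: its very middle. Loose, lies flat on the bench at the start. From 3 to 5 of the five are present.
- cassette2: Flat grey slide cassette, 112 mm long (x), 60 mm wide (y), 15 mm thick (z), about 0.09 kg, the same on both faces. Origin: its very middle. Loose, lies flat on the bench at the start. From 3 to 5 of the five are present.
- cassette3: Flat grey slide cassette, 112 mm long (x), 60 mm wide (y), 15 mm thick (z), about 0.09 kg, the same on both faces. Origin: its very middle. Loose, lies flat on the bench at the start. From 3 to 5 of the five are present.
- cassette4: Flat grey slide cassette, 112 mm long (x), 60 mm wide (y), 15 mm thick (z), about 0.09 kg, the same on both faces. Origin: its very middle. Loose, lies flat on the bench at the start. From 3 to 5 of the five are present.
- cassette5: Flat grey slide cassette, 112 mm long (x), 60 mm wide (y), 15 mm thick (z), about 0.09 kg, the same on both faces. Origin: its very middle. Loose, lies flat on the bench at the start. From 3 to 5 of the five are present.
- jar_a: Bystander, not part of the job: small clear glass jar, 32 mm across, 42 mm high; origin at its underside. It stands among the cassettes.
- jar_b: Bystander, not part of the job: small amber glass jar, 32 mm across, 42 mm high; origin at its underside. It stands among the cassettes.
- wash: Bystander, not part of the job: white bottle, 66 mm across, 160 mm high; origin at its underside.
- petri: Bystander, not part of the job: stack of dishes, 90 mm across, 30 mm high; origin at its underside.
- beaker: Bystander, not part of the job: glass beaker, 70 mm across, 85 mm high; origin at its underside.
- plugbox: Bystander, not part of the job: open white box, 110 by 150 mm, 50 mm high; origin at its underside.
- brush: Bystander, not part of the job: brush lying flat, 160 mm long; origin at its underside.
Not all that is in view belongs to the job. Leave any black or blue look-alike of the cassette1 alone. Leave any purple or turquoise look-alike of the cassette3 alone.

How it is judged (in metres and radians):
On the way, in this order (a step that is already met when the one before it is completed fails the run):
1. the tray of vials stands upright on the mat (x of tray in the frame of mat between -0.045 and 0.045 m and y of tray in the frame of mat between -0.04 and 0.04 m and z of tray in the frame of mat between 0 and 0.01 m and angle between tray's own z axis and vertical below 0.1 rad and linear speed of tray below 0.02 m/s), for 0.2 s.
2. all cassettes lie stacked on the deck against the backstop (x of cassette1 in the frame of deck between 0.05 and 0.062 m and y of cassette1 in the frame of deck between -0.016 and 0.016 m and z of cassette1 in the frame of deck between 0.004 and 0.074 m and angle between the z axis of each of cassette1, cassette2, cassette3, cassette4, cassette5 and the z axis of deck, either way round below 0.09 rad and angle between the x axis of each of cassette1, cassette2, cassette3, cassette4, cassette5 and the x axis of deck, either way round below 0.14 rad and linear speed of each of cassette1, cassette2, cassette3, cassette4, cassette5 below 0.02 m/s and x of cassette2 in the frame of deck between 0.05 and 0.062 m and y of cassette2 in the frame of deck between -0.016 and 0.016 m and z of cassette2 in the frame of deck between 0.004 and 0.074 m and x of cassette3 in the frame of deck between 0.05 and 0.062 m and y of cassette3 in the frame of deck between -0.016 and 0.016 m and z of cassette3 in the frame of deck between 0.004 and 0.074 m and x of cassette4 in the frame of deck between 0.05 and 0.062 m and y of cassette4 in the frame of deck between -0.016 and 0.016 m and z of cassette4 in the frame of deck between 0.004 and 0.074 m and x of cassette5 in the frame of deck between 0.05 and 0.062 m and y of cassette5 in the frame of deck between -0.016 and 0.016 m and z of cassette5 in the frame of deck between 0.004 and 0.074 m), for 0.2 s.
3. the feed lever is thrown over (value of joint feed above 0.85 rad), for 0.2 s.
At the end, for the whole second after the job is handed in: Tray upright on the mat, centred within 45 by 40 mm; every cassette in one stack flat on the deck (5 degrees), square (8 degrees), its end within 6 mm of the backstop, within 16 mm of the deck's midline; lever over 0.85 rad; all at rest (all of step 1 and all of step 2 and value of joint feed above 0.85 rad); the robot touches nothing.
It fails at once if a bystander is moved more than 6 cm (distance of any of jar_a, jar_b, wash, petri, beaker, plugbox, brush from where it was at the start of the episode above 0.06 m).
Of cassette1, cassette2, cassette3, cassette4, cassette5 only 3 to 5 are there at a start; the rules pass over those that are not, and their reading is None.
At some moment in a run one of tray, cassette1, cassette2, cassette3, cassette4, cassette5 may be knocked a few centimetres aside while the robot is not near it.
Once in a run the grip may slacken for a moment while it holds something.
It also fails if it takes over 210 s, if anything falls off the work surface, if the arm or the gripper's body presses on something with over 40 N, if the wrist force passes 120 N, or if a joint passes its speed limit or range.

## Working session

There is one attempt and no reset: what is moved stays moved. The work goes in short steps, Python scripts to look and compute and a tool call to move; the robot and the scene stay as the last step left them, time stands still between calls to the robot, and variables do not carry over. Pictures are saved under pics/ and viewed, about 12 in all and at most 16, crops included, and the job is handed in when it is done.

Besides the shell and the picture viewer there is one more tool, called after ">>>" by a JSON object that holds its "name" and its "arguments", one argument or row to a line. play_rows: Moves the arm, as the interface text tells. Its arguments: {"type":"object","properties":{"plan":{"type":"array"}},"required":["plan"]}

```bash
mkdir -p pics
python3 - <<'E'
from rig import *
import cv2, numpy as np
s=read_state(); print(s)
for n in ("side","top","wrist"):
    im=capture(n); cv2.imwrite(f"pics/{n}0.png",im[:,:,::-1]); p=camera_params(n); print(n,{k:np.round(v,4).tolist() for k,v in p.items()})
E
```

```text
{'time_s': 0.0, 'joint_positions': array([-8.56289444e+01,  3.02796541e+01,  8.21571614e+01, -6.09870853e-04,
        6.76869956e+01, -1.02266862e+01]), 'qvel': array([ 0.01488716, -0.06840388,  0.07731869, -0.03951982, -0.03157549,
        0.0743168 ]), 'tau': array([-1.84284501e-03, -4.40039492e+01, -1.76592672e+01,  6.30708318e-02,
        5.81004610e-02, -1.56104475e-04]), 'position': array([ 0.15749495, -0.60407616,  0.22155994]), 'tcp_rot': array([[ 9.67718116e-01,  2.52034953e-01, -1.74513009e-04],
       [ 2.52034736e-01, -9.67715791e-01,  2.15387326e-03],
       [ 3.73972351e-04, -2.12832551e-03, -9.99997665e-01]]), 'force': array([ 0.81924493,  0.53751823, -0.34332519]), 'moment': array([ 0.05329903, -0.06755736, -0.01618522]), 'opening': 0.9997464128566973}
side {'intrinsics': [[382.9451, 0.0, 274.5775], [0.0, 382.9451, 211.1851], [0.0, 0.0, 1.0]], 'k1': -0.0607, 'R': [[0.9151, -0.4032, -0.0054], [-0.3125, -0.7006, -0.6414], [0.2548, 0.5887, -0.7672]], 't': [-0.5061, 0.2419, 0.9566]}
top {'intrinsics': [[446.0571, 0.0, 273.561], [0.0, 446.0571, 219.0032], [0.0, 0.0, 1.0]], 'k1': -0.1056, 'R': [[0.1016, -0.9948, 0.0039], [-0.9736, -0.1002, -0.205], [0.2043, 0.017, -0.9788]], 't': [-0.0492, 0.5662, 1.3765]}
wrist {'intrinsics': [[352.173, 0.0, 283.4368], [0.0, 352.173, 215.6329], [0.0, 0.0, 1.0]], 'k1': -0.0926, 'mount': [[0.0004, -0.9646, -0.2639, 0.0715], [1.0, 0.0005, -0.0002, 0.0004], [0.0003, -0.2639, 0.9646, -0.1613], [0.0, 0.0, 0.0, 1.0]]}
```

View pics/top0.png

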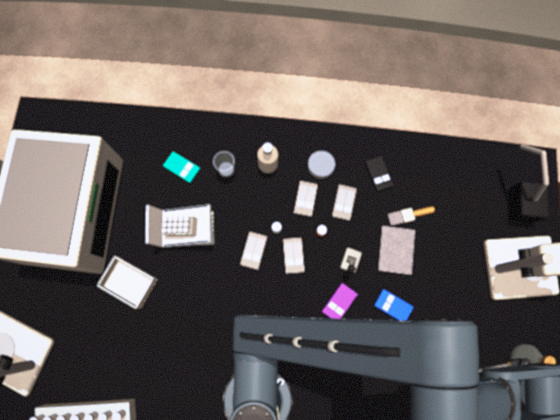

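View pics/side0.png

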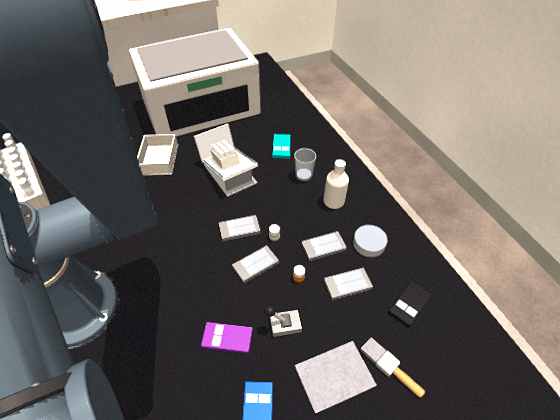

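```bash
cat > h.py <<'E'
from rig import *
import cv2, numpy as np
np.set_printoptions(precision=4,suppress=True)
P={n:camera_params(n) for n in ("side","top","wrist")}
def pose(n,s=None):
    """camera centre and R (world->cam)"""
    p=P[n]
    if n!="wrist": R=np.array(p["R"]);return R,np.array(p["t"])
    T=np.eye(4);T[:3,:3]=s["tcp_rot"];T[:3,3]=s["position"]
    W=np.linalg.inv(T@np.array(p["mount"]));return W[:3,:3],W[:3,3]
def rays(n,px,s=None):
    p=P[n];K=np.array(p["intrinsics"]);R,t=pose(n,s)
    u=cv2.undistortPoints(np.float64(px).reshape(-1,1,2),K,np.array([p["k1"],0,0,0.])).reshape(-1,2)
    d=np.c_[u,np.ones(len(u))]@R
    return -R.T@t,d/np.linalg.norm(d,axis=1)[:,None]
def onz(n,px,z,s=None):
    c,d=rays(n,px,s);return c+d*((z-c[2])/d[:,2])[:,None]
def tri(obs):
    """obs: list of (name,px,state) -> point, residual mm"""
    A=np.zeros((3,3));b=np.zeros(3);L=[]
    for n,px,s in obs:
        c,d=rays(n,[px],s);M=np.eye(3)-np.outer(d[0],d[0]);A+=M;b+=M@c;L.append((M,c))
    X=np.linalg.solve(A,b);return X,[round(1e3*np.linalg.norm(M@(X-c)),1) for M,c in L]
def proj(n,X,s=None):
    p=P[n];R,t=pose(n,s)
    return cv2.projectPoints(np.float64(X).reshape(-1,1,3),cv2.Rodrigues(R)[0],t,np.array(p["intrinsics"]),np.array([p["k1"],0,0,0.]))[0].reshape(-1,2)
def blobs(n,im,z,s=None,thr=70,amin=60):
    hsv=cv2.cvtColor(im,cv2.COLOR_RGB2HSV)
    m=((hsv[:,:,2]>thr)&(hsv[:,:,1]<90)).astype(np.uint8)
    out=[]
    for c in cv2.findContours(m,cv2.RETR_EXTERNAL,cv2.CHAIN_APPROX_NONE)[0]:
        if cv2.contourArea(c)<amin: continue
        w=onz(n,c[:,0,:],z,s)[:,:2].astype(np.float32)
        (x,y),(a,b),th=cv2.minAreaRect(w*1000)
        if a<b:a,b,th=b,a,th+90
        out.append((c[:,0].mean(0).round(),round(x/1e3,4),round(y/1e3,4),round(a),round(b),round((th+90)%180-90,1)))
    return out
E
python3 - <<'E'
from h import *
t=cv2.imread("pics/top0.png")[:,:,::-1].copy();s=cv2.imread("pics/side0.png")[:,:,::-1].copy()
for n,im in (("top",t),("side",s)):
    print(n)
    for b in blobs(n,im,0.015):
        if 25<b[3]<260 and b[1]>0.2: print(*b)
a=cv2.resize(t[190:260,130:230],(800,560),interpolation=cv2.INTER_CUBIC)
b=cv2.resize(s[115:205,185:285],(700,630),interpolation=cv2.INTER_CUBIC)
A=cv2.resize(t[195:255,135:225],(795,530)[::1],interpolation=cv2.INTER_CUBIC)
pan=np.zeros((600,800,3),np.uint8)
pan[0:280,0:400]=cv2.resize(t[190:260,130:230],(400,280),interpolation=cv2.INTER_CUBIC)
pan[0:360,400:800]=cv2.resize(s[115:205,185:285],(400,360),interpolation=cv2.INTER_CUBIC)
pan[290:590,0:300]=cv2.resize(t[235:285,330:380],(300,300),interpolation=cv2.INTER_CUBIC)
pan[365:595,400:650]=cv2.resize(s[294:340,260:310],(250,230),interpolation=cv2.INTER_CUBIC)
cv2.imwrite("pics/pan1.png",pan[:,:,::-1])
E
```

```text
top
[527. 354.] 0.217 -0.864 107 55 81.2
[336. 308.] 0.3076 -0.2181 55 22 60.0
[388. 302.] 0.3416 -0.3856 53 20 -23.4
[351. 260.] 0.4682 -0.2556 78 58 -14.1
[293. 255.] 0.4647 -0.0663 120 66 9.8
[253. 250.] 0.4676 0.0653 120 67 -9.3
[322. 230.] 0.5584 -0.1518 37 37 5.8
[276. 227.] 0.5516 -0.0029 40 36 5.9
[398. 239.] 0.553 -0.4061 229 118 -1.9
[179. 225.] 0.5255 0.3201 234 148 -82.9
[344. 202.] 0.6609 -0.2197 121 68 -7.4
[305. 198.] 0.6602 -0.0893 120 67 -5.7
[382. 179.] 0.7551 -0.3426 62 31 -66.9
[186. 169.] 0.7186 0.3243 53 21 -26.8
[321. 163.] 0.788 -0.1313 98 98 49.1
[224. 163.] 0.7544 0.2013 94 75 7.0
[267. 157.] 0.7934 0.0525 112 72 5.9
side
[334. 376.] 0.5159 -0.4135 150 110 -1.8
[380. 356.] 0.63 -0.4182 86 48 -71.1
[217. 335.] 0.3088 -0.2209 52 21 58.8
[285. 323.] 0.4682 -0.2568 71 60 -14.2
[406. 308.] 0.7552 -0.3456 55 23 -64.7
[347. 283.] 0.6596 -0.2261 114 68 -7.8
[299. 271.] 0.5602 -0.1412 40 31 51.3
[255. 263.] 0.4653 -0.0729 115 68 10.3
[323. 245.] 0.6598 -0.096 114 70 -5.6
[370. 240.] 0.7862 -0.134 114 93 53.1
[274. 232.] 0.5527 -0.0006 60 31 66.8
[239. 227.] 0.4678 0.0577 114 72 -9.4
[336. 184.] 0.8128 0.1007 222 72 55.5
[304. 163.] 0.7614 0.2181 154 75 66.0
```

View pics/pan1.png

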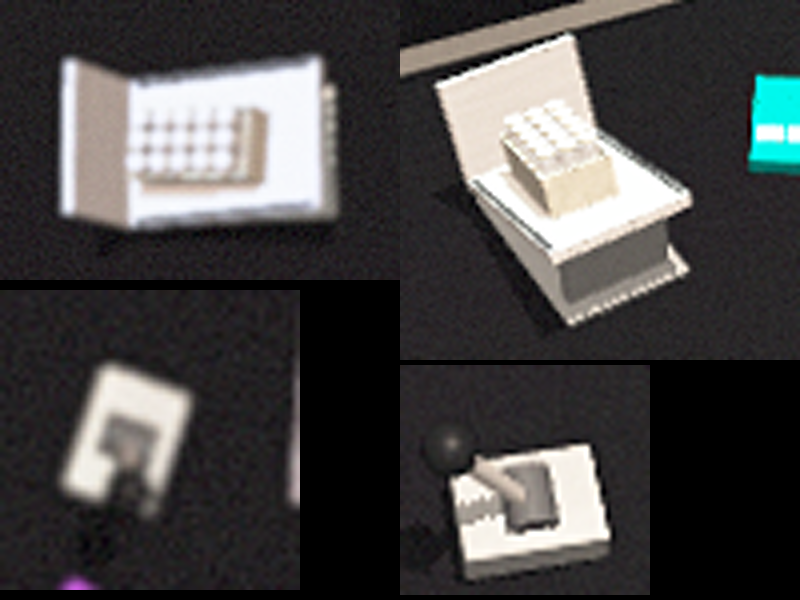

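```bash
cat > d.py <<'E'
from h import *
C={"bt+":((146.2,204.5),(228.2,124.2)),"bt-":((145.7,243.7),(194.2,135.5)),"lo-":((162.5,247),(202.5,160.5)),"lo+":((162.5,209.5),(234,147.5)),"hi+":((210.5,204.5),(257.5,165)),"hi-":((210.5,243),(223.2,179.5))}
for k,(a,b) in C.items(): print(k,*tri([("top",a,None),("side",b,None)]))
E
python3 d.py
```

```text
bt+ [0.5664 0.4146 0.0989] [np.float64(1.2), np.float64(1.2)]
bt- [0.4429 0.3935 0.1075] [np.float64(3.0), np.float64(3.0)]
lo- [0.4481 0.3613 0.0244] [np.float64(3.1), np.float64(3.1)]
lo+ [0.5695 0.3808 0.0237] [np.float64(0.3), np.float64(0.3)]
hi+ [0.5909 0.2143 0.0763] [np.float64(0.2), np.float64(0.2)]
hi- [0.4707 0.1978 0.0767] [np.float64(3.3), np.float64(3.3)]
```

```bash
cat >> h.py <<'E'
from scipy.spatial.transform import Rotation as Ro
def deckR(az=-82.4,tilt=18.):
    a,b=np.radians([az,tilt]);u=np.array([np.cos(a),np.sin(a),0])
    x=u*np.cos(b)+np.array([0,0,np.sin(b)]);z=-u*np.sin(b)+np.array([0,0,np.cos(b)])
    return np.c_[x,np.cross(z,x),z]
def tool(az,tilt=0.):
    """tool with x at azimuth az, tilted; tilt: tool x dips by tilt deg (for deck: az=deckaz+180, tilt 18)"""
    D=deckR(az-180,tilt);return np.c_[-D[:,0],D[:,1],-D[:,2]]
def step(p,R,n,p0=None,R0=None):
    s=read_state()
    if p0 is None:p0=s["position"]
    if R0 is None:R0=s["tcp_rot"]
    d=(np.array(p)-p0)/0.05/n; rv=Ro.from_matrix(R@np.array(R0).T).as_rotvec()/np.pi/n
    print("n",n,"max mm",50*np.linalg.norm(d),"deg",180*np.linalg.norm(rv)); print([*d.round(3),*rv.round(4)])
E
python3 - <<'E'
from h import *
R=tool(97.6,18)
step((0.45,-0.3,0.32),R,12)
step((0.45,-0.3,0.32),tool(97.6),12)
print(tool(97.6,18))
step((0.514,0.337,0.20),R,16,p0=(0.45,-0.3,0.32),R0=tool(97.6))
E
```

```text
n 12 max mm 36.11109701378124 deg 7.050091278068946
[np.float64(0.487), np.float64(0.507), np.float64(0.164), np.float64(-0.0076), np.float64(0.005), np.float64(0.0381)]
n 12 max mm 36.11109701378124 deg 6.916824172816052
[np.float64(0.487), np.float64(0.507), np.float64(0.164), np.float64(-0.0), np.float64(-0.0), np.float64(0.0384)]
[[-0.1258  0.9912  0.0409]
 [ 0.9427  0.1323 -0.3063]
 [-0.309   0.     -0.9511]]
n 16 max mm 40.7097673323 deg 1.125
[np.float64(0.08), np.float64(0.796), np.float64(-0.15), np.float64(-0.0062), np.float64(-0.0008), np.float64(0.0)]
```

>>> {"name": "play_rows", "arguments": {
  "plan": [
    [[0.49,0.51,0.16,0,0,0.0384,1],[0.49,0.51,0.16,0,0,0.0384,1],[0.49,0.51,0.16,0,0,0.0384,1],[0.49,0.51,0.16,0,0,0.0384,1],[0.49,0.51,0.16,0,0,0.0384,1],[0.49,0.51,0.16,0,0,0.0384,1],[0.49,0.51,0.16,0,0,0.0384,1],[0.49,0.51,0.16,0,0,0.0384,1],[0.49,0.51,0.16,0,0,0.0384,1],[0.49,0.51,0.16,0,0,0.0384,1],[0.49,0.51,0.16,0,0,0.0384,1],[0.49,0.51,0.16,0,0,0.0384,1]]
  ]
}}

```text
time_s: 1.35
position: [0.4522, -0.2974, 0.3186]
tcp_rot: [[-0.136, 0.991, -0.0], [0.991, 0.136, 0.0], [0.0, -0.0, -1.0]]
force: [-0.1, -0.4, 0.7]
opening: 1.0
```

>>> {"name": "play_rows", "arguments": {
  "plan": [
    [[0.1,0.8,0,0,0,0,1],[0.1,0.8,0,0,0,0,1],[0.1,0.8,0,0,0,0,1],[0.1,0.8,0,0,0,0,1],[0.1,0.8,-0.2,-0.008,-0.001,0,1],[0.1,0.8,-0.2,-0.008,-0.001,0,1],[0.1,0.8,-0.2,-0.008,-0.001,0,1],[0.1,0.8,-0.2,-0.008,-0.001,0,1],[0.1,0.8,-0.2,-0.008,-0.001,0,1],[0.1,0.8,-0.2,-0.008,-0.001,0,1],[0.1,0.8,-0.2,-0.008,-0.001,0,1],[0.1,0.8,-0.2,-0.008,-0.001,0,1]]
  ]
}}

```text
time_s: 2.55
position: [0.5113, 0.1829, 0.238]
tcp_rot: [[-0.129, 0.991, 0.025], [0.971, 0.131, -0.201], [-0.202, -0.001, -0.979]]
force: [1.9, -0.7, 0.7]
opening: 0.998
```

>>> {"name": "play_rows", "arguments": {
  "plan": [
    [[0.02,0.8,-0.2,-0.009,-0.001,0,1],[0.02,0.8,-0.2,-0.009,-0.001,0,1],[0.02,0.8,-0.2,-0.009,-0.001,0,1],[0.02,0.8,-0.2,-0.009,-0.001,0,1],[0,0,0,0,0,0,1],[0,0,0,0,0,0,1]]
  ]
}}

```text
time_s: 3.15
position: [0.5148, 0.3419, 0.1974]
tcp_rot: [[-0.128, 0.991, 0.036], [0.941, 0.133, -0.31], [-0.312, -0.006, -0.95]]
force: [0.1, -0.6, -0.6]
opening: 1.002
```

Run:
```python
from h import *
s=read_state(); im=capture("wrist"); t=capture("top")
np.save("s1.npy",s,allow_pickle=True)
cv2.imwrite("pics/w1.png",im[:,:,::-1]);cv2.imwrite("pics/t1.png",t[:,:,::-1])
print(s["position"],s["joint_positions"],s["force"]);print(s["tcp_rot"])
for b in blobs("top",t,0.015):
    if 25<b[3]<260 and b[1]>0.2: print(*b)
```

```text
[0.5148 0.3419 0.1974] [ 31.3377  35.9475  77.891  -17.1107  74.6586  29.4225] [ 0.1144 -0.6265 -0.6001]
[[-0.1283  0.9911  0.0361]
 [ 0.9413  0.1332 -0.3102]
 [-0.3123 -0.0058 -0.95  ]]
[336. 308.] 0.308 -0.2178 56 23 58.7
[388. 302.] 0.3422 -0.3858 54 20 -23.4
[136. 283.] 0.3135 0.4495 138 120 67.0
[351. 260.] 0.4678 -0.2555 79 58 -14.1
[293. 255.] 0.4648 -0.0667 121 66 10.3
[253. 250.] 0.4675 0.0651 121 68 -9.4
[322. 229.] 0.5584 -0.1518 37 37 5.8
[276. 227.] 0.5516 -0.0029 40 36 5.9
[398. 240.] 0.553 -0.4062 229 118 -1.9
[171. 223.] 0.5467 0.3202 249 202 89.8
[344. 202.] 0.6609 -0.2196 121 68 -7.3
[305. 198.] 0.6602 -0.0894 121 67 -5.7
[138. 179.] 0.6655 0.4873 70 39 -80.5
[382. 179.] 0.7551 -0.3426 62 32 -65.3
[186. 169.] 0.7188 0.3242 53 22 -24.9
[321. 164.] 0.7855 -0.1325 101 96 6.0
[224. 162.] 0.7575 0.195 93 79 46.1
[267. 157.] 0.7934 0.0525 112 72 5.9
```

View pics/w1.png

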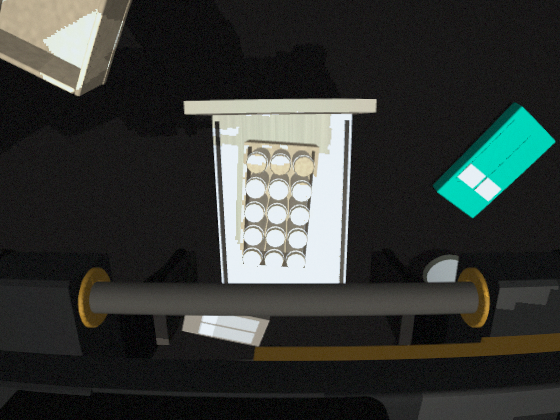

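```bash
cat > fit.py <<'E'
from h import *
from scipy.optimize import least_squares
s1=np.load("s1.npy",allow_pickle=True).item()
L=lambda x,y,z:np.array([x,y,z])*1e-3
pts=[("top",L(0,60,84),(149,205.5)),("top",L(0,-60,84),(149,244)),("top",L(0,60,0),(162.5,209.5)),("top",L(0,-60,0),(162.5,247)),("top",L(170,60,0),(210.5,204.5)),("top",L(170,-60,0),(210.5,243)),
("side",L(0,60,84),(228.2,124.2)),("side",L(0,-60,84),(194.2,135.5)),("side",L(0,-60,0),(202.5,160.5)),("side",L(170,60,0),(257.5,165)),("side",L(170,-60,0),(223.2,179.5)),
("wrist",L(0,-60,84),(187,114)),("wrist",L(0,60,84),(376,111))]
edges=[(-60,(214,115),(222,283)),(60,(353,115),(346,283))]
def res(p):
    D=deckR(p[3]);o=p[:3];r=[]
    for n,l,px in pts: r+=list(proj(n,[o+D@l],s1)[0]-px)
    for y,a,b in edges:
        for x in (20,130):
            q=proj("wrist",[o+D@L(x,y,0)],s1)[0]; r.append(q[0]-(a[0]+(b[0]-a[0])*(q[1]-a[1])/(b[1]-a[1])))
    return np.array(r)
f=least_squares(res,[0.509,0.371,0.032,-82.4],x_scale=[.01,.01,.01,1])
print(f.x); print(f.fun[:26].reshape(-1,2).round(1).tolist(),f.fun[26:])
o=f.x[:3];D=deckR(f.x[3]);np.savez("deck.npz",o=o,az=f.x[3])
def ondeck(px,h):
    c,d=rays("wrist",px,s1);n=D[:,2];t=((o+n*h-c)@n)/(d@n);return ((c+d*t[:,None])-o)@D*1e3
print("cam in deck",(rays("wrist",[(280,210)],s1)[0]-o)@D)
print("tray rim pts",ondeck([(247,141),(318,146)],0.036),"\n vials",ondeck([(257,161),(303,165),(256,188),(301,190),(254,213),(300,215),(253,236),(298,239),(252,258),(296,260)],0.052))
print("tcp in deck",(s1["position"]-o)@D)
E
python3 fit.py
```

```text
[  0.509    0.3672   0.0282 -81.6891]
[[0.4, -1.1], [-0.1, -1.9], [1.1, 0.3], [0.8, -1.5], [-0.6, -0.6], [-0.1, -2.0], [0.2, 0.2], [0.8, 1.6], [-0.4, -0.2], [0.1, -1.5], [-0.5, -1.0], [-0.2, -0.8], [-0.3, 0.5]] [-0.5455  0.5973 -0.8453 -0.6386]
cam in deck [0.0046 0.0037 0.3138]
tray rim pts [[ 20.9349 -27.3959  36.    ]
 [ 25.2261  27.8202  36.    ]] 
 vials [[ 34.7219 -18.6414  52.    ]
 [ 37.954   15.4857  52.    ]
 [ 55.0921 -19.9482  52.    ]
 [ 56.864   14.0711  52.    ]
 [ 74.6564 -22.0548  52.    ]
 [ 76.4648  13.3872  52.    ]
 [ 93.3471 -23.4253  52.    ]
 [ 96.0122  11.8992  52.    ]
 [111.9205 -24.8397  52.    ]
 [113.7825  10.3559  52.    ]]
tcp in deck [0.0768 0.002  0.1529]
```

```bash
cat >> h.py <<'E'
def deckframe():
    z=np.load("deck.npz");return z["o"],deckR(float(z["az"]))
def decktool(x,y,z,yaw=0):
    """TCP target at deck coords mm, tool x = -deck x yawed"""
    o,D=deckframe();Y=D@Ro.from_euler("z",yaw,degrees=True).as_matrix()
    return o+D@(np.array([x,y,z])/1e3),np.c_[-Y[:,0],Y[:,1],-Y[:,2]]
E
python3 - <<'E'
from h import *
p1,R1=decktool(75,-4,90,-4.5);p2,_=decktool(75,-4,10,-4.5)
step(p1,R1,4); step(p2,R1,6,p0=p1,R0=R1); print(p1,p2)
p3,_=decktool(75,-4,130,-4.5);step(p3,R1,4,p0=p2,R0=R1);print(p3)
m=cv2.imread("pics/side0.png")[:,:,::-1].copy()
for b in blobs("side",m,0.004):
    if b[3]>130 and b[1]<.55: print(b)
E
```

```text
n 4 max mm 15.973724697800238 deg 0.9569383736486572
[np.float64(-0.02), np.float64(-0.083), np.float64(-0.308), np.float64(0.0005), np.float64(-0.0022), np.float64(-0.0048)]
n 6 max mm 13.333333333333327 deg 0.0
[np.float64(0.012), np.float64(-0.082), np.float64(-0.254), np.float64(0.0), np.float64(0.0), np.float64(0.0)]
[0.5114 0.3235 0.137 ] [0.5149 0.2991 0.0609]
n 4 max mm 29.999999999999993 deg 0.0
[np.float64(-0.027), np.float64(0.183), np.float64(0.571), np.float64(0.0), np.float64(0.0), np.float64(0.0)]
[0.5096 0.3358 0.1751]
(array([334., 376.]), 0.5187, -0.4111, 152, 112, -1.8)
(array([ 84., 306.]), 0.0268, -0.0063, 205, 153, -78.3)
(array([ 34., 344.]), -0.0894, 0.0648, 714, 203, -89.3)
(array([ 42., 207.]), -0.1226, 0.4889, 720, 207, -66.0)
(array([42., 26.]), -0.0116, 1.964, 830, 511, -86.8)
```

>>> {"name": "play_rows", "arguments": {
  "plan": [
    [[-0.02,-0.083,-0.308,0.0005,-0.0022,-0.0048,1],[-0.02,-0.083,-0.308,0.0005,-0.0022,-0.0048,1],[-0.02,-0.083,-0.308,0.0005,-0.0022,-0.0048,1],[-0.02,-0.083,-0.308,0.0005,-0.0022,-0.0048,1],[0.012,-0.082,-0.254,0,0,0,1],[0.012,-0.082,-0.254,0,0,0,1],[0.012,-0.082,-0.254,0,0,0,1],[0.012,-0.082,-0.254,0,0,0,1],[0.012,-0.082,-0.254,0,0,0,1],[0.012,-0.082,-0.254,0,0,0,1],[0,0,0,0,0,0,1]]
  ]
}}

```text
time_s: 4.35
position: [0.5139, 0.2987, 0.0585]
tcp_rot: [[-0.06, 0.997, 0.041], [0.949, 0.07, -0.307], [-0.31, 0.02, -0.951]]
force: [-0.8, 0.5, -0.2]
opening: 1.003
```

>>> {"name": "play_rows", "arguments": {
  "plan": [
    [[0,0,0,0,0,0,-1],[0,0,0,0,0,0,-1],[0,0,0,0,0,0,-1],[0,0,0,0,0,0,-1],[0,0,0,0,0,0,-1],[0,0,0,0,0,0,-1],[0,0,0,0,0,0,-1]]
  ]
}}

```text
time_s: 5.05
position: [0.5152, 0.3003, 0.0612]
tcp_rot: [[-0.06, 0.997, 0.045], [0.95, 0.071, -0.305], [-0.307, 0.025, -0.951]]
force: [-0.7, 0.5, 2.4]
opening: 0.665
```

Run:
```python
from h import *
s=read_state();print(s["position"],s["tcp_rot"])
R=s["tcp_rot"];p=np.array([0.51,0.336,0.21])
step(p,R,6)
az=np.degrees(np.arctan2(R[1,0],R[0,0]));print(az)
step((0.517,-0.412,0.21),tool(az),20,p0=p)
```

```text
[0.5152 0.3003 0.0612] [[-0.0597  0.9972  0.0453]
 [ 0.9497  0.0707 -0.305 ]
 [-0.3074  0.0249 -0.9513]]
n 6 max mm 25.51238859360405 deg 0.0
[np.float64(-0.017), np.float64(0.119), np.float64(0.496), np.float64(0.0), np.float64(0.0), np.float64(0.0)]
93.59603091743254
n 20 max mm 37.40163766467987 deg 0.8981169502903774
[np.float64(0.007), np.float64(-0.748), np.float64(0.0), np.float64(0.0049), np.float64(0.0007), np.float64(-0.0001)]
```

>>> {"name": "play_rows", "arguments": {
  "plan": [
    [[-0.02,0.13,0.45,0,0,0,-1],[-0.02,0.15,0.5,0,0,0,-1],[-0.02,0.15,0.5,0,0,0,-1],[-0.02,0.15,0.5,0,0,0,-1],[-0.02,0.13,0.5,0,0,0,-1],[0,0,0.53,0,0,0,-1],[0.007,-0.3,0,0.005,0.0007,0,-1],[0.007,-0.7,0,0.005,0.0007,0,-1],[0.007,-0.7,0,0.005,0.0007,0,-1],[0.007,-0.7,0,0.005,0.0007,0,-1],[0.007,-0.7,0,0.005,0.0007,0,-1],[0.007,-0.7,0,0.005,0.0007,0,-1]]
  ]
}}

```text
time_s: 6.25
position: [0.5115, 0.1441, 0.2092]
tcp_rot: [[-0.064, 0.997, 0.031], [0.974, 0.069, -0.214], [-0.216, 0.017, -0.976]]
force: [0.4, -0.7, -3.0]
opening: 0.662
```

>>> {"name": "play_rows", "arguments": {
  "plan": [
    [[0.007,-0.7,0,0.005,0.0007,0,-1],[0.007,-0.7,0,0.005,0.0007,0,-1],[0.007,-0.7,0,0.005,0.0007,0,-1],[0.007,-0.7,0,0.005,0.0007,0,-1],[0.007,-0.7,0,0.005,0.0007,0,-1],[0.007,-0.7,0,0.005,0.0007,0,-1],[0.007,-0.7,0,0.005,0.0007,0,-1],[0.007,-0.7,0,0.005,0.0007,0,-1],[0.007,-0.7,0,0.005,0.0007,0,-1],[0.007,-0.7,0,0.005,0.0007,0,-1],[0.007,-0.7,0,0.005,0.0007,0,-1],[0.007,-0.7,0,0.005,0.0007,0,-1]]
  ]
}}

```text
time_s: 7.45
position: [0.5156, -0.2757, 0.209]
tcp_rot: [[-0.066, 0.998, 0.004], [0.997, 0.066, -0.026], [-0.026, 0.003, -1.0]]
force: [0.1, -0.6, -2.3]
opening: 0.661
```

Run:
```python
from h import *
s=read_state();print(s["position"],s["tcp_rot"],s["force"],s["opening"])
step((0.517,-0.412,0.21),tool(93.6),5)
im=capture("side");cv2.imwrite("pics/s2.png",im[:,:,::-1])
```

```text
[ 0.5156 -0.2757  0.209 ] [[-0.0663  0.9978  0.0045]
 [ 0.9974  0.0664 -0.0262]
 [-0.0264  0.0027 -0.9996]] [ 0.1461 -0.602  -2.2982] 0.6612661252543335
n 5 max mm 27.257983402348685 deg 0.30743627133865287
[np.float64(0.006), np.float64(-0.545), np.float64(0.004), np.float64(0.0017), np.float64(0.0003), np.float64(-0.0002)]
```

View pics/s2.png

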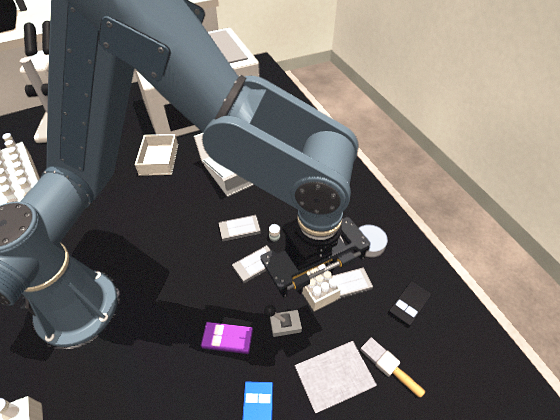

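>>> {"name": "play_rows", "arguments": {
  "plan": [
    [[0.006,-0.545,0,0.0017,0.0003,0,-1],[0.006,-0.545,0,0.0017,0.0003,0,-1],[0.006,-0.545,0,0.0017,0.0003,0,-1],[0.006,-0.545,0,0.0017,0.0003,0,-1],[0.006,-0.545,0,0.0017,0.0003,0,-1],[0,0,-0.4,0,0,0,-1],[0,0,-0.8,0,0,0,-1],[0,0,-0.8,0,0,0,-1],[0,0,-0.8,0,0,0,-1],[0,0,-0.6,0,0,0,-1],[0,0,-0.3,0,0,0,-1],[0,0,0,0,0,0,-1]]
  ]
}}

```text
time_s: 8.7
position: [0.5164, -0.409, 0.0219]
tcp_rot: [[-0.067, 0.998, -0.003], [0.998, 0.067, 0.003], [0.004, -0.003, -1.0]]
force: [0.2, -0.1, -1.8]
opening: 0.664
```

>>> {"name": "play_rows", "arguments": {
  "plan": [
    [[0,0,-0.06,0,0,0,-1],[0,0,-0.03,0,0,0,-1],[0,0,0,0,0,0,-1]]
  ]
}}

```text
time_s: 9.0
position: [0.5187, -0.4115, 0.0219]
tcp_rot: [[-0.067, 0.998, 0.003], [0.998, 0.067, -0.003], [-0.003, 0.003, -1.0]]
force: [0.1, 0.4, -2.6]
opening: 0.665
```

>>> {"name": "play_rows", "arguments": {
  "plan": [
    [[0,0,-0.04,0,0,0,-1],[0,0,-0.04,0,0,0,-1],[0,0,0,0,0,0,-1]]
  ]
}}

```text
time_s: 9.3
position: [0.5179, -0.4107, 0.0163]
tcp_rot: [[-0.067, 0.998, 0.001], [0.998, 0.067, -0.001], [-0.001, 0.001, -1.0]]
force: [-0.5, 0.5, -2.2]
opening: 0.664
```

>>> {"name": "play_rows", "arguments": {
  "plan": [
    [[0,0,-0.03,0,0,0,-1],[0,0,0,0,0,0,-1]]
  ]
}}

```text
time_s: 9.5
position: [0.5179, -0.4106, 0.0145]
tcp_rot: [[-0.067, 0.998, 0.001], [0.998, 0.067, -0.001], [-0.001, 0.001, -1.0]]
force: [-0.0, 0.4, -2.2]
opening: 0.664
```

>>> {"name": "play_rows", "arguments": {
  "plan": [
    [[0,0,-0.03,0,0,0,-1],[0,0,0,0,0,0,-1]]
  ]
}}

```text
time_s: 9.7
position: [0.5178, -0.4106, 0.013]
tcp_rot: [[-0.067, 0.998, 0.001], [0.998, 0.067, -0.001], [-0.001, 0.001, -1.0]]
force: [0.1, 0.1, -1.8]
opening: 0.664
```

>>> {"name": "play_rows", "arguments": {
  "plan": [
    [[0,0,-0.03,0,0,0,-1],[0,0,0,0,0,0,-1]]
  ]
}}

```text
time_s: 9.9
position: [0.5178, -0.4106, 0.0115]
tcp_rot: [[-0.067, 0.998, 0.001], [0.998, 0.067, -0.001], [-0.001, 0.001, -1.0]]
force: [-0.1, -0.4, -1.4]
opening: 0.663
```

>>> {"name": "play_rows", "arguments": {
  "plan": [
    [[0,0,-0.03,0,0,0,-1],[0,0,0,0,0,0,-1]]
  ]
}}

```text
time_s: 10.1
position: [0.518, -0.4108, 0.0108]
tcp_rot: [[-0.067, 0.998, 0.001], [0.998, 0.067, -0.001], [-0.001, 0.001, -1.0]]
force: [-1.3, 1.6, 0.6]
opening: 0.664
```

>>> {"name": "play_rows", "arguments": {
  "plan": [
    [[0,0,0,0,0,0,1],[0,0,0,0,0,0,1],[0,0,0,0,0,0,1],[0,0,0,0,0,0,1],[0,0,0.2,0,0,0,1],[0,0,0.4,0,0,0,1],[0,0,0.8,0,0,0,1],[0,0,0.8,0,0,0,1],[0,0,0.8,0,0,0,1],[0,0,0,0,0,0,1]]
  ]
}}

```text
time_s: 11.1
position: [0.5212, -0.4141, 0.168]
tcp_rot: [[-0.067, 0.998, 0.011], [0.998, 0.067, -0.012], [-0.013, 0.01, -1.0]]
force: [0.4, -0.4, 0.1]
opening: 0.997
```

Run:
```python
from h import *
o,D=deckframe();np.savez("deck.npz",o=o+D[:,2]*0.003,az=np.load("deck.npz")["az"]);print(deckframe()[0])
t=capture("top");s=capture("side");cv2.imwrite("pics/t3.png",t[:,:,::-1]);cv2.imwrite("pics/s3.png",s[:,:,::-1])
for n,im in (("top",t),("side",s)):
  for b in blobs(n,im,0.015):
    if 100<b[3]<130 and 60<b[4]<75: print(n,*b)
st=read_state();print(st["position"],st["joint_positions"])
```

```text
[0.5089 0.3681 0.0311]
top [253. 250.] 0.4675 0.0649 121 67 -9.3
top [305. 198.] 0.6602 -0.0892 120 67 -5.6
top [267. 157.] 0.7934 0.0525 112 72 5.9
[ 0.5184 -0.4112  0.1623] [-48.0853  36.7502  79.8869   0.0117  63.0754 -51.9187]
```

View pics/s3.png

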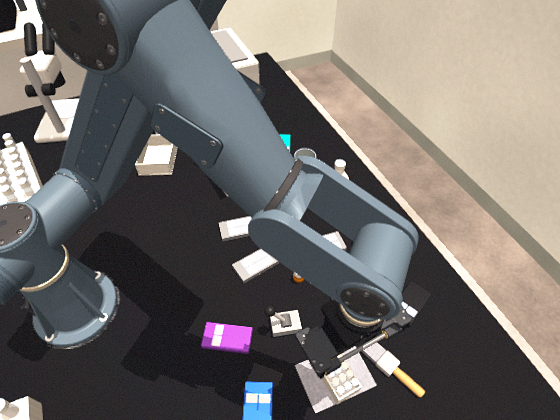

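```bash
cat > look.py <<'E'
import sys
from h import *
s=read_state();im=capture("wrist");tag=sys.argv[1]
cv2.imwrite(f"pics/{tag}.png",im[:,:,::-1])
print(s["position"].round(4),"az",np.degrees(np.arctan2(s["tcp_rot"][1,0],s["tcp_rot"][0,0])).round(2))
for b in blobs("wrist",im,0.015,s,thr=90,amin=1500):
    if b[3]<200: print(*b)
E
python3 - <<'E'
from h import *
step((0.66,-0.222,0.165),tool(172.4),12)
E
```

```text
n 12 max mm 19.696347533167515 deg 6.547697175432501
[np.float64(0.236), np.float64(0.315), np.float64(0.005), np.float64(0.0), np.float64(0.0001), np.float64(0.0364)]
```

>>> {"name": "play_rows", "arguments": {
  "plan": [
    [[0.236,0.315,0.005,0,0,0.0364,1],[0.236,0.315,0.005,0,0,0.0364,1],[0.236,0.315,0.005,0,0,0.0364,1],[0.236,0.315,0.005,0,0,0.0364,1],[0.236,0.315,0.005,0,0,0.0364,1],[0.236,0.315,0.005,0,0,0.0364,1],[0.236,0.315,0.005,0,0,0.0364,1],[0.236,0.315,0.005,0,0,0.0364,1],[0.236,0.315,0.005,0,0,0.0364,1],[0.236,0.315,0.005,0,0,0.0364,1],[0.236,0.315,0.005,0,0,0.0364,1],[0.236,0.315,0.005,0,0,0.0364,1]]
  ]
}}

```text
time_s: 12.4
position: [0.6585, -0.2203, 0.1608]
tcp_rot: [[-0.992, 0.127, -0.003], [0.127, 0.992, 0.003], [0.003, 0.003, -1.0]]
force: [0.1, 0.3, -0.2]
opening: 1.003
```

>>> {"name": "play_rows", "arguments": {
  "plan": [
    [[0,0,0,0,0,0,1],[0,0,0,0,0,0,1]]
  ]
}}

```text
time_s: 12.6
position: [0.6585, -0.2213, 0.1616]
tcp_rot: [[-0.991, 0.133, -0.002], [0.133, 0.991, 0.002], [0.002, 0.002, -1.0]]
force: [-0.7, -0.2, -1.1]
opening: 1.001
```

```bash
python3 look.py w4
```

```text
[ 0.6585 -0.2213  0.1616] az 172.36
[ 72. 202.] 0.6317 -0.4183 87 42 -70.6
[283. 204.] 0.6617 -0.2224 110 59 -7.7
[425. 185.] 0.6612 -0.0926 111 60 -5.6
[526.  47.] 0.5479 0.004 54 32 -81.2
[58. 83.] 0.5219 -0.4081 145 117 -2.0
```

View pics/w4.png

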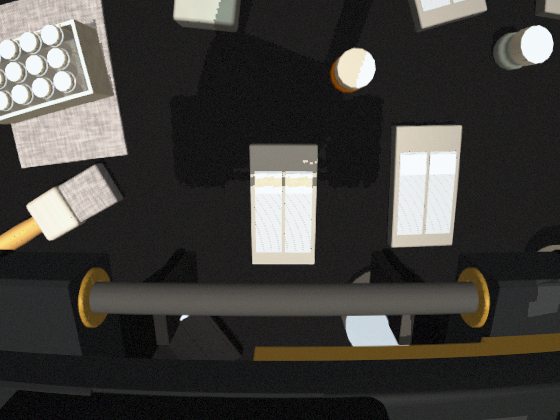

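>>> {"name": "play_rows", "arguments": {
  "plan": [
    [[0.09,-0.02,-0.3,0,0,0,1],[0.09,-0.02,-0.7,0,0,0,1],[0,0,-0.8,0,0,0,1],[0,0,-0.7,0,0,0,1],[0,0,-0.4,0,0,0,1],[0,0,-0.2,0,0,0,1],[0,0,-0.06,0,0,0,1],[0,0,0,0,0,0,1]]
  ]
}}

```text
time_s: 13.45
position: [0.6687, -0.2244, 0.0053]
tcp_rot: [[-0.991, 0.132, 0.002], [0.132, 0.991, 0.001], [-0.002, 0.001, -1.0]]
force: [0.1, 0.5, 0.5]
opening: 0.996
```

>>> {"name": "play_rows", "arguments": {
  "plan": [
    [[0,0,0,0,0,0,-1],[0,0,0,0,0,0,-1],[0,0,0,0,0,0,-1],[0,0,0,0,0,0,-1],[0,0,0,0,0,0,-1],[0,0,0,0,0,0,-1]]
  ]
}}

```text
time_s: 14.05
position: [0.6688, -0.2237, 0.0059]
tcp_rot: [[-0.991, 0.132, 0.002], [0.132, 0.991, 0.001], [-0.002, 0.001, -1.0]]
force: [-0.7, 0.7, 3.8]
opening: 0.686
```

Run:
```python
from h import *
s=read_state();print(s["position"],s["force"],s["opening"]);print(s["tcp_rot"])
# after lift to z .17
p=s["position"]+[0,0,0.2]
q,R=decktool(70,0,70)
step(q,R,16,p0=p); print(q)
```

```text
[ 0.6688 -0.2237  0.0059] [-0.6667  0.7413  3.8116] 0.6859479250223168
[[-0.9913  0.1315  0.0019]
 [ 0.1315  0.9913  0.001 ]
 [-0.0018  0.0012 -1.    ]]
n 16 max mm 35.93606250347566 deg 4.748106216701261
[np.float64(-0.192), np.float64(0.684), np.float64(-0.108), np.float64(-0.0047), np.float64(-0.0047), np.float64(-0.0255)]
[0.5154 0.3236 0.1193]
```

Run:
```python
from h import *
s=read_state();p=s["position"]+[0,0,0.18]
q,R=decktool(75,0,90)
step(q,R,16,p0=p); q2,_=decktool(75,0,8); step(q2,R,5,p0=q,R0=R)
print(decktool(0,0,1)[0]-decktool(0,0,0)[0], decktool(-1,0,0)[0]-decktool(0,0,0)[0])
```

```text
n 16 max mm 35.73047915569024 deg 4.748106216701261
[np.float64(-0.192), np.float64(0.686), np.float64(-0.058), np.float64(-0.0047), np.float64(-0.0047), np.float64(-0.0255)]
n 5 max mm 16.399999999999995 deg 0.0
[np.float64(0.015), np.float64(-0.1), np.float64(-0.312), np.float64(0.0), np.float64(0.0), np.float64(0.0)]
[-0.      0.0003  0.001 ] [-0.0001  0.0009 -0.0003]
```

>>> {"name": "play_rows", "arguments": {
  "plan": [
    [[0,0,0.4,0,0,0,-1],[0,0,0.8,0,0,0,-1],[0,0,0.8,0,0,0,-1],[0,0,0.8,0,0,0,-1],[0,0,0.8,0,0,0,-1],[-0.192,0.686,-0.058,-0.0047,-0.0047,-0.0255,-1],[-0.192,0.686,-0.058,-0.0047,-0.0047,-0.0255,-1],[-0.192,0.686,-0.058,-0.0047,-0.0047,-0.0255,-1],[-0.192,0.686,-0.058,-0.0047,-0.0047,-0.0255,-1],[-0.192,0.686,-0.058,-0.0047,-0.0047,-0.0255,-1],[-0.192,0.686,-0.058,-0.0047,-0.0047,-0.0255,-1],[-0.192,0.686,-0.058,-0.0047,-0.0047,-0.0255,-1]]
  ]
}}

```text
time_s: 15.25
position: [0.6004, 0.0176, 0.1645]
tcp_rot: [[-0.762, 0.644, 0.071], [0.633, 0.763, -0.126], [-0.135, -0.051, -0.989]]
force: [0.5, 0.2, -1.0]
opening: 0.685
```

>>> {"name": "play_rows", "arguments": {
  "plan": [
    [[-0.192,0.686,-0.058,-0.0047,-0.0047,-0.0255,-1],[-0.192,0.686,-0.058,-0.0047,-0.0047,-0.0255,-1],[-0.192,0.686,-0.058,-0.0047,-0.0047,-0.0255,-1],[-0.192,0.686,-0.058,-0.0047,-0.0047,-0.0255,-1],[-0.192,0.686,-0.058,-0.0047,-0.0047,-0.0255,-1],[-0.192,0.686,-0.058,-0.0047,-0.0047,-0.0255,-1],[-0.192,0.686,-0.058,-0.0047,-0.0047,-0.0255,-1],[-0.192,0.686,-0.058,-0.0047,-0.0047,-0.0255,-1],[-0.192,0.686,-0.058,-0.0047,-0.0047,-0.0255,-1],[0,0,0,0,0,0,-1],[0,0,0,0,0,0,-1]]
  ]
}}

```text
time_s: 16.35
position: [0.5143, 0.3258, 0.1382]
tcp_rot: [[-0.142, 0.989, 0.044], [0.941, 0.148, -0.305], [-0.308, -0.002, -0.951]]
force: [0.2, 0.3, -0.9]
opening: 0.683
```

```bash
cat > dk.py <<'E'
import sys
from h import *
s=read_state();o,D=deckframe();print("deck xyz mm",((s["position"]-o)@D*1e3).round(1),"F deck",(s["force"]@D).round(1),"open",round(s["opening"],3),"t",s["time_s"])
if len(sys.argv)>1:
    x,y,z=map(float,sys.argv[1:4]);step(*decktool(x,y,z),int(sys.argv[4]))
E
python3 dk.py 75 0 12 5
python3 - <<'E'
from h import *
s=read_state();im=capture("wrist");np.save("s5.npy",s,allow_pickle=True);cv2.imwrite("pics/w5.png",im[:,:,::-1])
E
```

```text
deck xyz mm [73.7 -0.8 88.6] F deck [-0.6  0.3 -0.8] open 0.683 t 16.35
n 5 max mm 15.331455888614615 deg 0.05264479391902462
[np.float64(0.018), np.float64(-0.098), np.float64(-0.29), np.float64(-0.0), np.float64(-0.0001), np.float64(-0.0003)]
```

View pics/w5.png

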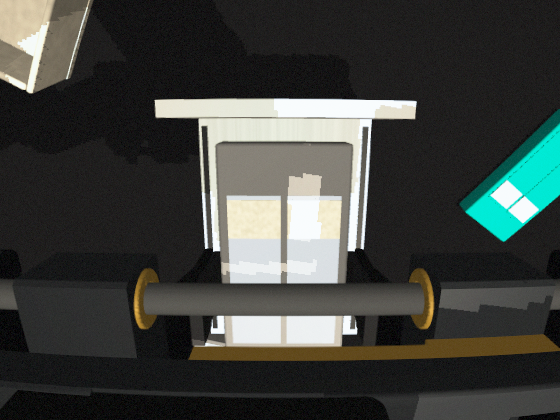

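>>> {"name": "play_rows", "arguments": {
  "plan": [
    [[0.018,-0.098,-0.29,0,0,0,-1],[0.018,-0.098,-0.29,0,0,0,-1],[0.018,-0.098,-0.29,0,0,0,-1],[0.018,-0.098,-0.29,0,0,0,-1],[0.018,-0.098,-0.29,0,0,0,-1],[0,0,0,0,0,0,-1],[0,0,0,0,0,0,-1]]
  ]
}}

```text
time_s: 17.1
position: [0.5198, 0.2994, 0.0666]
tcp_rot: [[-0.137, 0.99, 0.043], [0.941, 0.144, -0.305], [-0.308, -0.002, -0.951]]
force: [-0.3, 1.0, -0.9]
opening: 0.683
```

>>> {"name": "play_rows", "arguments": {
  "plan": [
    [[0,-0.012,-0.038,0,0,0,-1],[0,-0.012,-0.038,0,0,0,-1],[0,0,0,0,0,0,-1]]
  ]
}}

```text
time_s: 17.4
position: [0.5195, 0.2994, 0.0629]
tcp_rot: [[-0.139, 0.989, 0.044], [0.941, 0.146, -0.304], [-0.307, -0.001, -0.952]]
force: [-0.7, -0.8, -1.3]
opening: 0.685
```

```bash
python3 dk.py
```

```text
deck xyz mm [75.9  0.6  8.8] F deck [ 0.2 -0.8 -1.5] open 0.685 t 17.4
```

>>> {"name": "play_rows", "arguments": {
  "plan": [
    [[-0.014,0.094,-0.031,0,0,0,-1],[-0.014,0.094,-0.031,0,0,0,-1],[0,0,0,0,0,0,-1],[0,0,0,0,0,0,-1]]
  ]
}}

```text
time_s: 17.8
position: [0.5179, 0.3091, 0.0594]
tcp_rot: [[-0.14, 0.989, 0.044], [0.941, 0.146, -0.304], [-0.308, -0.001, -0.952]]
force: [0.3, 0.1, -0.5]
opening: 0.684
```

>>> {"name": "play_rows", "arguments": {
  "plan": [
    [[-0.006,0.038,-0.012,0,0,0,-1],[0,0,0,0,0,0,-1]]
  ]
}}

```text
time_s: 18.0
position: [0.5177, 0.3109, 0.0588]
tcp_rot: [[-0.139, 0.989, 0.044], [0.941, 0.146, -0.304], [-0.307, -0.001, -0.952]]
force: [0.3, 0.8, -0.5]
opening: 0.686
```

>>> {"name": "play_rows", "arguments": {
  "plan": [
    [[-0.004,0.028,-0.009,0,0,0,-1],[0,0,0,0,0,0,-1]]
  ]
}}

```text
time_s: 18.2
position: [0.5176, 0.3117, 0.0585]
tcp_rot: [[-0.139, 0.989, 0.044], [0.941, 0.146, -0.305], [-0.308, -0.001, -0.951]]
force: [0.1, -1.4, -0.4]
opening: 0.684
```

```bash
python3 dk.py
```

```text
deck xyz mm [62.7  0.5  8.4] F deck [ 1.2 -0.1 -0.8] open 0.684 t 18.2
```

>>> {"name": "play_rows", "arguments": {
  "plan": [
    [[-0.004,0.028,-0.009,0,0,0,-1],[0,0,0,0,0,0,-1]]
  ]
}}

```text
time_s: 18.4
position: [0.5177, 0.3118, 0.0585]
tcp_rot: [[-0.14, 0.989, 0.044], [0.94, 0.146, -0.308], [-0.311, -0.002, -0.95]]
force: [0.8, -4.7, 1.8]
opening: 0.685
```

```bash
python3 dk.py
```

```text
deck xyz mm [62.7  0.6  8.5] F deck [5.1 0.1 0.2] open 0.685 t 18.4
```

>>> {"name": "play_rows", "arguments": {
  "plan": [
    [[0.003,-0.025,0.008,0,0,0,-1],[0.001,-0.009,-0.029,0,0,0,-1],[0.001,-0.009,-0.029,0,0,0,-1],[0,0,0,0,0,0,-1]]
  ]
}}

```text
time_s: 18.8
position: [0.5177, 0.3113, 0.057]
tcp_rot: [[-0.139, 0.989, 0.045], [0.941, 0.146, -0.305], [-0.308, -0.0, -0.951]]
force: [-1.4, -2.2, 8.5]
opening: 0.688
```

>>> {"name": "play_rows", "arguments": {
  "plan": [
    [[0.001,-0.006,-0.019,0,0,0,-1],[0,0,0,0,0,0,-1]]
  ]
}}

```text
time_s: 19.0
position: [0.5177, 0.3113, 0.0569]
tcp_rot: [[-0.139, 0.989, 0.045], [0.941, 0.146, -0.305], [-0.308, -0.0, -0.951]]
force: [-3.6, -1.2, 11.7]
opening: 0.689
```

```bash
python3 dk.py
```

```text
deck xyz mm [62.7  0.5  6.8] F deck [ 4.3 -3.8 10.9] open 0.689 t 19.0
```

>>> {"name": "play_rows", "arguments": {
  "plan": [
    [[0,0.006,0.019,0,0,0,-1],[0,0,0,0,0,0,1],[0,0,0,0,0,0,1],[0,0,0,0,0,0,1],[0,0,0,0,0,0,1],[-0.01,0.08,0.25,0,0,0,1],[-0.025,0.2,0.6,0,0,0,1],[-0.025,0.2,0.6,0,0,0,1],[-0.025,0.15,0.6,0,0,0,1],[0,0,0,0,0,0,1],[0,0,0,0,0,0,1]]
  ]
}}

```text
time_s: 20.1
position: [0.5136, 0.3435, 0.1592]
tcp_rot: [[-0.139, 0.989, 0.046], [0.942, 0.146, -0.303], [-0.306, 0.001, -0.952]]
force: [0.4, -0.2, -1.0]
opening: 0.998
```

Run:
```python
from h import *
o,D=deckframe();np.savez("deck.npz",o=o+D[:,2]*0.0014,az=np.load("deck.npz")["az"]);print(deckframe()[0])
s=read_state();im=capture("wrist");np.save("s6.npy",s,allow_pickle=True);cv2.imwrite("pics/w6.png",im[:,:,::-1])
print(s["position"])
step((0.661,-0.093,0.165),tool(174.4),14)
```

```text
[0.5088 0.3685 0.0324]
[0.5136 0.3435 0.1592]
n 14 max mm 32.87500513083366 deg 5.555468590042645
[np.float64(0.212), np.float64(-0.622), np.float64(0.01), np.float64(0.0053), np.float64(0.0055), np.float64(0.0299)]
```

View pics/w6.png

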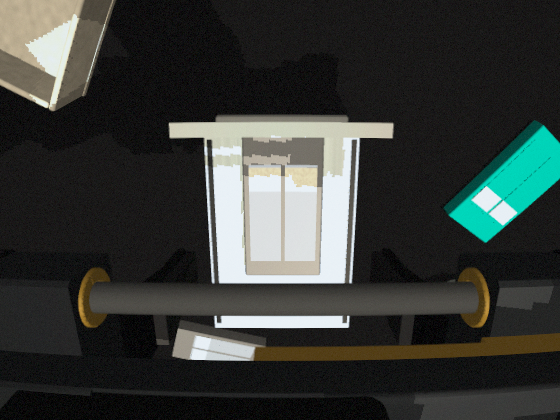

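>>> {"name": "play_rows", "arguments": {
  "plan": [
    [[0.1,-0.3,0.2,0,0,0,1],[0.212,-0.622,0,0.0053,0.0055,0.0299,1],[0.212,-0.622,0,0.0053,0.0055,0.0299,1],[0.212,-0.622,0,0.0053,0.0055,0.0299,1],[0.212,-0.622,0,0.0053,0.0055,0.0299,1],[0.212,-0.622,0,0.0053,0.0055,0.0299,1],[0.212,-0.622,0,0.0053,0.0055,0.0299,1],[0.212,-0.622,0,0.0053,0.0055,0.0299,1],[0.212,-0.622,0,0.0053,0.0055,0.0299,1],[0.212,-0.622,0,0.0053,0.0055,0.0299,1],[0.212,-0.622,0,0.0053,0.0055,0.0299,1],[0.212,-0.622,0,0.0053,0.0055,0.0299,1]]
  ]
}}

```text
time_s: 21.35
position: [0.634, -0.0171, 0.1673]
tcp_rot: [[-0.928, 0.369, 0.042], [0.367, 0.929, -0.055], [-0.059, -0.036, -0.998]]
force: [0.6, -0.7, -0.1]
opening: 1.0
```

>>> {"name": "play_rows", "arguments": {
  "plan": [
    [[0.212,-0.622,0,0.0053,0.0055,0.0299,1],[0.212,-0.622,0,0.0053,0.0055,0.0299,1],[0.112,-0.322,-0.06,0.0053,0.0055,0.0299,1],[0,0,0,0,0,0,1],[0,0,0,0,0,0,1]]
  ]
}}

```text
time_s: 21.85
position: [0.6604, -0.0935, 0.1639]
tcp_rot: [[-0.995, 0.101, -0.002], [0.101, 0.995, 0.001], [0.002, 0.001, -1.0]]
force: [-0.5, 0.2, -0.1]
opening: 1.002
```

```bash
python3 look.py w7
python3 - <<'E'
from h import *
print(read_state()["tcp_rot"])
E
```

```text
[ 0.6604 -0.0935  0.1639] az 174.18
[286. 200.] 0.6608 -0.0918 111 59 -5.8
[380.  62.] 0.5487 -0.0009 42 33 -58.8
[444.  14.] 0.5114 0.0551 60 27 81.2
[300.  17.] 0.5038 -0.0628 60 37 -80.3
[63. 18.] 0.4829 -0.2652 52 37 77.0
[[-0.995   0.0999 -0.0019]
 [ 0.0999  0.995   0.0015]
 [ 0.002   0.0013 -1.    ]]
```

>>> {"name": "play_rows", "arguments": {
  "plan": [
    [[0.07,0.01,-0.3,0,0,0,1],[0.06,0.01,-0.7,0,0,0,1],[0,0,-0.8,0,0,0,1],[0,0,-0.7,0,0,0,1],[0,0,-0.4,0,0,0,1],[0,0,-0.2,0,0,0,1],[0,0,-0.08,0,0,0,1],[0,0,0,0,0,0,1]]
  ]
}}

```text
time_s: 22.7
position: [0.6685, -0.091, 0.006]
tcp_rot: [[-0.995, 0.097, 0.001], [0.097, 0.995, 0.001], [-0.001, 0.001, -1.0]]
force: [0.5, 0.7, -0.0]
opening: 0.999
```

>>> {"name": "play_rows", "arguments": {
  "plan": [
    [[0,0,0,0,0,0,-1],[0,0,0,0,0,0,-1],[0,0,0,0,0,0,-1],[0,0,0,0,0,0,-1],[0,0,0,0,0,0,-1],[0,0,0,0,0,0,-1]]
  ]
}}

```text
time_s: 23.3
position: [0.6686, -0.0918, 0.0066]
tcp_rot: [[-0.995, 0.098, 0.001], [0.098, 0.995, 0.0], [-0.001, 0.0, -1.0]]
force: [-0.9, 0.2, 3.9]
opening: 0.685
```

Run:
```python
from h import *
s=read_state();print(s["position"],s["force"],s["opening"]);print(s["tcp_rot"])
q,R=decktool(75,0,90)
step(q,R,14,p0=s["position"]+[0,0,0.18])
```

```text
[ 0.6686 -0.0918  0.0066] [-0.9037  0.226   3.9312] 0.6845241373855033
[[-0.9952  0.098   0.0015]
 [ 0.098   0.9952  0.0003]
 [-0.0014  0.0004 -1.    ]]
n 14 max mm 31.920802605268893 deg 5.559970968262445
[np.float64(-0.219), np.float64(0.596), np.float64(-0.065), np.float64(-0.0053), np.float64(-0.0055), np.float64(-0.0299)]
```

>>> {"name": "play_rows", "arguments": {
  "plan": [
    [[0,0,0.4,0,0,0,-1],[0,0,0.8,0,0,0,-1],[0,0,0.8,0,0,0,-1],[0,0,0.8,0,0,0,-1],[0,0,0.8,0,0,0,-1],[-0.219,0.596,-0.065,-0.0053,-0.0055,-0.0299,-1],[-0.219,0.596,-0.065,-0.0053,-0.0055,-0.0299,-1],[-0.219,0.596,-0.065,-0.0053,-0.0055,-0.0299,-1],[-0.219,0.596,-0.065,-0.0053,-0.0055,-0.0299,-1],[-0.219,0.596,-0.065,-0.0053,-0.0055,-0.0299,-1],[-0.219,0.596,-0.065,-0.0053,-0.0055,-0.0299,-1],[-0.219,0.596,-0.065,-0.0053,-0.0055,-0.0299,-1]]
  ]
}}

```text
time_s: 24.5
position: [0.5907, 0.1181, 0.1629]
tcp_rot: [[-0.718, 0.692, 0.076], [0.678, 0.72, -0.147], [-0.156, -0.054, -0.986]]
force: [0.4, 0.4, -1.0]
opening: 0.685
```

>>> {"name": "play_rows", "arguments": {
  "plan": [
    [[-0.219,0.596,-0.065,-0.0053,-0.0055,-0.0299,-1],[-0.219,0.596,-0.065,-0.0053,-0.0055,-0.0299,-1],[-0.219,0.596,-0.065,-0.0053,-0.0055,-0.0299,-1],[-0.219,0.596,-0.065,-0.0053,-0.0055,-0.0299,-1],[-0.219,0.596,-0.065,-0.0053,-0.0055,-0.0299,-1],[-0.219,0.596,-0.065,-0.0053,-0.0055,-0.0299,-1],[-0.219,0.596,-0.065,-0.0053,-0.0055,-0.0299,-1],[0,0,0,0,0,0,-1],[0,0,0,0,0,0,-1]]
  ]
}}

```text
time_s: 25.4
position: [0.5144, 0.3261, 0.1398]
tcp_rot: [[-0.142, 0.989, 0.044], [0.941, 0.148, -0.305], [-0.308, -0.002, -0.951]]
force: [-0.6, -0.4, -0.2]
opening: 0.684
```

```bash
python3 dk.py 73 0 27 5
cat > held.py <<'E'
# check the held cassette in the wrist view: label/edge columns against backstop columns
import sys
from h import *
s=read_state();im=capture("wrist");cv2.imwrite(f"pics/{sys.argv[1]}.png",im[:,:,::-1])
E
python3 held.py w8
```

```text
deck xyz mm [73.9 -0.6 88.9] F deck [ 0.2 -0.6 -0.2] open 0.684 t 25.4
n 5 max mm 12.390546466826061 deg 0.05187615045368346
[np.float64(0.013), np.float64(-0.072), np.float64(-0.237), np.float64(-0.0), np.float64(-0.0001), np.float64(-0.0002)]
```

>>> {"name": "play_rows", "arguments": {
  "plan": [
    [[0.013,-0.072,-0.237,0,0,0,-1],[0.013,-0.072,-0.237,0,0,0,-1],[0.013,-0.072,-0.237,0,0,0,-1],[0.013,-0.072,-0.237,0,0,0,-1],[0.013,-0.072,-0.237,0,0,0,-1],[0,0,0,0,0,0,-1],[-0.012,0.08,-0.026,0,0,0,-1],[-0.01,0.07,-0.023,0,0,0,-1],[0,0,0,0,0,0,-1],[0,0,0,0,0,0,-1]]
  ]
}}

```text
time_s: 26.45
position: [0.5173, 0.3157, 0.0792]
tcp_rot: [[-0.139, 0.989, 0.045], [0.941, 0.146, -0.304], [-0.307, -0.0, -0.952]]
force: [-0.6, 0.4, -0.4]
opening: 0.685
```

>>> {"name": "play_rows", "arguments": {
  "plan": [
    [[-0.004,0.028,-0.009,0,0,0,-1],[0,0,0,0,0,0,-1]]
  ]
}}

```text
time_s: 26.65
position: [0.517, 0.3168, 0.0785]
tcp_rot: [[-0.139, 0.989, 0.044], [0.941, 0.146, -0.304], [-0.307, -0.001, -0.952]]
force: [0.4, 0.4, -0.7]
opening: 0.684
```

```bash
python3 dk.py
```

```text
deck xyz mm [64.1  0.6 27.6] F deck [-0.5  0.4 -0.5] open 0.684 t 26.65
```

>>> {"name": "play_rows", "arguments": {
  "plan": [
    [[-0.003,0.019,-0.006,0,0,0,-1],[0,0,0,0,0,0,-1]]
  ]
}}

```text
time_s: 26.85
position: [0.5168, 0.3175, 0.078]
tcp_rot: [[-0.139, 0.989, 0.044], [0.941, 0.146, -0.304], [-0.307, -0.001, -0.952]]
force: [-0.0, 0.0, -1.0]
opening: 0.688
```

```bash
python3 dk.py
```

```text
deck xyz mm [63.2  0.5 27.4] F deck [-0.3 -0.  -0.9] open 0.688 t 26.85
```

>>> {"name": "play_rows", "arguments": {
  "plan": [
    [[-0.003,0.019,-0.006,0,0,0,-1],[0,0,0,0,0,0,-1]]
  ]
}}

```text
time_s: 27.05
position: [0.5167, 0.318, 0.0778]
tcp_rot: [[-0.139, 0.989, 0.044], [0.941, 0.146, -0.305], [-0.308, -0.001, -0.951]]
force: [-0.1, -1.3, -0.5]
opening: 0.681
```

```bash
python3 dk.py
```

```text
deck xyz mm [62.7  0.5 27.4] F deck [ 1.1 -0.3 -0.9] open 0.681 t 27.05
```

>>> {"name": "play_rows", "arguments": {
  "plan": [
    [[-0.001,0.01,-0.003,0,0,0,-1],[0,0,0,0,0,0,-1]]
  ]
}}

```text
time_s: 27.25
position: [0.5167, 0.318, 0.0778]
tcp_rot: [[-0.139, 0.989, 0.044], [0.941, 0.145, -0.306], [-0.309, -0.002, -0.951]]
force: [0.0, -3.8, 2.1]
opening: 0.685
```

```bash
python3 dk.py
```

```text
deck xyz mm [62.7  0.5 27.4] F deck [ 4.2 -0.5  0.8] open 0.685 t 27.25
```

>>> {"name": "play_rows", "arguments": {
  "plan": [
    [[0.003,-0.025,0.008,0,0,0,-1],[0.002,-0.016,-0.048,0,0,0,-1],[0.002,-0.016,-0.048,0,0,0,-1],[0,0,0,0,0,0,-1]]
  ]
}}

```text
time_s: 27.65
position: [0.5167, 0.3162, 0.0725]
tcp_rot: [[-0.139, 0.989, 0.043], [0.941, 0.145, -0.304], [-0.307, -0.002, -0.952]]
force: [-0.0, -0.5, -1.0]
opening: 0.68
```

```bash
python3 dk.py
```

```text
deck xyz mm [62.7  0.2 21.8] F deck [ 0.1 -0.1 -1.1] open 0.68 t 27.65
```

>>> {"name": "play_rows", "arguments": {
  "plan": [
    [[0.001,-0.006,-0.019,0,0,0,-1],[0,0,0,0,0,0,-1]]
  ]
}}

```text
time_s: 27.85
position: [0.5169, 0.316, 0.072]
tcp_rot: [[-0.139, 0.989, 0.044], [0.941, 0.146, -0.304], [-0.307, -0.001, -0.952]]
force: [-0.3, -0.3, -0.6]
opening: 0.686
```

```bash
python3 dk.py
```

```text
deck xyz mm [62.8  0.4 21.2] F deck [ 0.  -0.4 -0.7] open 0.686 t 27.85
```

>>> {"name": "play_rows", "arguments": {
  "plan": [
    [[0.001,-0.006,-0.019,0,0,0,-1],[0,0,0,0,0,0,-1]]
  ]
}}

```text
time_s: 28.05
position: [0.517, 0.316, 0.0718]
tcp_rot: [[-0.139, 0.989, 0.044], [0.942, 0.146, -0.304], [-0.307, -0.001, -0.952]]
force: [-2.1, 1.1, 3.0]
opening: 0.681
```

```bash
python3 dk.py
```

```text
deck xyz mm [62.7  0.5 21.1] F deck [-0.4 -1.9  3.3] open 0.681 t 28.05
```

>>> {"name": "play_rows", "arguments": {
  "plan": [
    [[0.001,-0.005,-0.014,0,0,0,-1],[0,0,0,0,0,0,-1]]
  ]
}}

```text
time_s: 28.25
position: [0.517, 0.316, 0.0718]
tcp_rot: [[-0.139, 0.989, 0.044], [0.942, 0.146, -0.304], [-0.307, -0.0, -0.952]]
force: [-3.2, 2.1, 7.1]
opening: 0.685
```

```bash
python3 dk.py
```

```text
deck xyz mm [62.7  0.5 21. ] F deck [-0.2 -2.9  7.5] open 0.685 t 28.25
```

>>> {"name": "play_rows", "arguments": {
  "plan": [
    [[0,0.006,0.019,0,0,0,-1],[0,0,0,0,0,0,1],[0,0,0,0,0,0,1],[0,0,0,0,0,0,1],[0,0,0,0,0,0,1],[-0.01,0.08,0.25,0,0,0,1],[-0.025,0.2,0.6,0,0,0,1],[-0.025,0.2,0.6,0,0,0,1],[-0.025,0.15,0.6,0,0,0,1],[0,0,0,0,0,0,1],[0,0,0,0,0,0,1]]
  ]
}}

```text
time_s: 29.35
position: [0.5131, 0.3476, 0.1754]
tcp_rot: [[-0.139, 0.989, 0.046], [0.942, 0.146, -0.303], [-0.307, 0.001, -0.952]]
force: [-1.2, -0.9, -0.7]
opening: 1.001
```

```bash
python3 held.py w9
python3 - <<'E'
from h import *
s=read_state();print(s["position"],s["joint_positions"])
step((0.459,-0.07,0.165),tool(10),14)
a=cv2.imread("pics/w8.png");b=cv2.imread("pics/w9.png")
cv2.imwrite("pics/c9.png",np.hstack([a[60:360,130:450],b[60:360,130:450]]))
E
```

```text
[0.5124 0.3468 0.174 ] [ 31.7858  37.3247  79.2141 -17.2662  71.6657  30.0435]
n 14 max mm 30.024206828205074 deg 6.415768338747522
[np.float64(-0.076), np.float64(-0.595), np.float64(-0.013), np.float64(0.0064), np.float64(-0.0046), np.float64(-0.0348)]
```

View pics/c9.png

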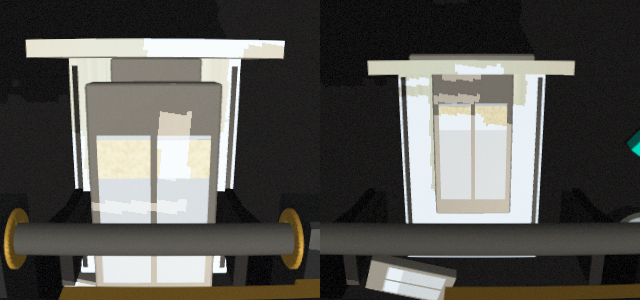

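>>> {"name": "play_rows", "arguments": {
  "plan": [
    [[-0.03,-0.3,0.1,0,0,0,1],[-0.076,-0.595,0,0.0064,-0.0046,-0.0348,1],[-0.076,-0.595,0,0.0064,-0.0046,-0.0348,1],[-0.076,-0.595,0,0.0064,-0.0046,-0.0348,1],[-0.076,-0.595,0,0.0064,-0.0046,-0.0348,1],[-0.076,-0.595,0,0.0064,-0.0046,-0.0348,1],[-0.076,-0.595,0,0.0064,-0.0046,-0.0348,1],[-0.076,-0.595,0,0.0064,-0.0046,-0.0348,1],[-0.076,-0.595,0,0.0064,-0.0046,-0.0348,1],[-0.076,-0.595,0,0.0064,-0.0046,-0.0348,1],[-0.076,-0.595,0,0.0064,-0.0046,-0.0348,1],[-0.076,-0.595,0,0.0064,-0.0046,-0.0348,1]]
  ]
}}

```text
time_s: 30.6
position: [0.4676, 0.0029, 0.1783]
tcp_rot: [[0.878, 0.477, -0.035], [0.474, -0.878, -0.063], [-0.061, 0.039, -0.997]]
force: [0.9, -0.3, -0.3]
opening: 0.997
```

>>> {"name": "play_rows", "arguments": {
  "plan": [
    [[-0.076,-0.595,-0.1,0.0064,-0.0046,-0.0348,1],[-0.076,-0.595,-0.1,0.0064,-0.0046,-0.0348,1],[-0.046,-0.295,-0.1,0.0064,-0.0046,-0.0348,1],[0,0,0,0,0,0,1],[0,0,0,0,0,0,1]]
  ]
}}

```text
time_s: 31.1
position: [0.4582, -0.0698, 0.1635]
tcp_rot: [[0.985, 0.172, -0.002], [0.172, -0.985, 0.003], [-0.002, -0.003, -1.0]]
force: [-0.2, 0.4, 0.6]
opening: 1.0
```

```bash
python3 look.py w10
python3 - <<'E'
from h import *
print(read_state()["tcp_rot"])
E
```

```text
[ 0.4582 -0.0698  0.1635] az 9.89
[481. 226.] 0.4666 -0.2618 71 53 -13.9
[284. 189.] 0.4666 -0.069 111 59 10.1
[141. 161.] 0.4692 0.0621 112 60 -9.3
[[ 0.9849  0.173  -0.0014]
 [ 0.173  -0.9849  0.0025]
 [-0.0009 -0.0027 -1.    ]]
```

>>> {"name": "play_rows", "arguments": {
  "plan": [
    [[0.04,0,-0.3,0,0,0,1],[0,0,-0.7,0,0,0,1],[0,0,-0.8,0,0,0,1],[0,0,-0.7,0,0,0,1],[0,0,-0.4,0,0,0,1],[0,0,-0.2,0,0,0,1],[0,0,-0.08,0,0,0,1],[0,0,0,0,0,0,1]]
  ]
}}

```text
time_s: 31.95
position: [0.462, -0.0691, 0.0052]
tcp_rot: [[0.985, 0.174, 0.001], [0.174, -0.985, 0.002], [0.001, -0.002, -1.0]]
force: [0.8, -0.1, -1.0]
opening: 1.005
```

>>> {"name": "play_rows", "arguments": {
  "plan": [
    [[0,0,0,0,0,0,-1],[0,0,0,0,0,0,-1],[0,0,0,0,0,0,-1],[0,0,0,0,0,0,-1],[0,0,0,0,0,0,-1],[0,0,0,0,0,0,-1]]
  ]
}}

```text
time_s: 32.55
position: [0.4619, -0.0697, 0.0054]
tcp_rot: [[0.985, 0.172, 0.001], [0.172, -0.985, 0.002], [0.002, -0.001, -1.0]]
force: [-0.6, -0.3, 5.4]
opening: 0.684
```

Run:
```python
from h import *
s=read_state();print(s["position"],s["force"],s["opening"]);print(s["tcp_rot"])
q,R=decktool(75,0,100)
step(q,R,14,p0=s["position"]+[0,0,0.18])
```

```text
[ 0.4619 -0.0697  0.0054] [-0.5835 -0.3259  5.3607] 0.6837702296573815
[[ 0.9851  0.1721  0.0013]
 [ 0.1721 -0.9851  0.0016]
 [ 0.0015 -0.0014 -1.    ]]
n 14 max mm 28.797469436140016 deg 6.419133355150399
[np.float64(0.075), np.float64(0.569), np.float64(-0.05), np.float64(-0.0065), np.float64(0.0046), np.float64(0.0348)]
```

>>> {"name": "play_rows", "arguments": {
  "plan": [
    [[0,0,0.4,0,0,0,-1],[0,0,0.8,0,0,0,-1],[0,0,0.8,0,0,0,-1],[0,0,0.8,0,0,0,-1],[0,0,0.8,0,0,0,-1],[0.075,0.569,-0.05,-0.0065,0.0046,0.0348,-1],[0.075,0.569,-0.05,-0.0065,0.0046,0.0348,-1],[0.075,0.569,-0.05,-0.0065,0.0046,0.0348,-1],[0.075,0.569,-0.05,-0.0065,0.0046,0.0348,-1],[0.075,0.569,-0.05,-0.0065,0.0046,0.0348,-1],[0.075,0.569,-0.05,-0.0065,0.0046,0.0348,-1],[0.075,0.569,-0.05,-0.0065,0.0046,0.0348,-1]]
  ]
}}

```text
time_s: 33.75
position: [0.4875, 0.1308, 0.1669]
tcp_rot: [[0.583, 0.812, -0.041], [0.797, -0.581, -0.165], [-0.158, 0.063, -0.985]]
force: [0.9, -0.6, -0.3]
opening: 0.687
```

>>> {"name": "play_rows", "arguments": {
  "plan": [
    [[0.075,0.569,-0.05,-0.0065,0.0046,0.0348,-1],[0.075,0.569,-0.05,-0.0065,0.0046,0.0348,-1],[0.075,0.569,-0.05,-0.0065,0.0046,0.0348,-1],[0.075,0.569,-0.05,-0.0065,0.0046,0.0348,-1],[0.075,0.569,-0.05,-0.0065,0.0046,0.0348,-1],[0.075,0.569,-0.05,-0.0065,0.0046,0.0348,-1],[0.075,0.569,-0.05,-0.0065,0.0046,0.0348,-1],[0,0,0,0,0,0,-1],[0,0,0,0,0,0,-1]]
  ]
}}

```text
time_s: 34.65
position: [0.5132, 0.329, 0.1491]
tcp_rot: [[-0.14, 0.989, 0.045], [0.94, 0.147, -0.308], [-0.311, -0.001, -0.95]]
force: [-0.5, 0.2, -0.9]
opening: 0.686
```

```bash
python3 dk.py 70 0 41 5;python3 held.py w11
python3 - <<'E'
from h import *
print(read_state()["tcp_rot"],decktool(0,0,0)[1])
E
```

```text
deck xyz mm [73.8 -1.4 98.7] F deck [-0.5 -0.5 -0.8] open 0.686 t 34.65
n 5 max mm 11.559304419956733 deg 0.04052461295428617
[np.float64(0.014), np.float64(-0.055), np.float64(-0.224), np.float64(0.0002), np.float64(-0.0), np.float64(-0.0002)]
[[-0.1386  0.9893  0.0449]
 [ 0.9401  0.1457 -0.3082]
 [-0.3115 -0.0005 -0.9502]] [[-0.1375  0.9895  0.0447]
 [ 0.9411  0.1445 -0.3058]
 [-0.309  -0.     -0.9511]]
```

Descend to x=70, z=41, then slide 8 mm to about x=62 and feel for contact.

>>> {"name": "play_rows", "arguments": {
  "plan": [
    [[0.014,-0.055,-0.224,0,0,0,-1],[0.014,-0.055,-0.224,0,0,0,-1],[0.014,-0.055,-0.224,0,0,0,-1],[0.014,-0.055,-0.224,0,0,0,-1],[0.014,-0.055,-0.224,0,0,0,-1],[0,0,0,0,0,0,-1],[-0.01,0.07,-0.023,0,0,0,-1],[-0.01,0.06,-0.02,0,0,0,-1],[0,0,0,0,0,0,-1],[0,0,0,0,0,0,-1]]
  ]
}}

```text
time_s: 35.7
position: [0.5168, 0.3221, 0.0923]
tcp_rot: [[-0.139, 0.989, 0.048], [0.94, 0.147, -0.307], [-0.31, 0.002, -0.951]]
force: [1.1, 0.5, -1.1]
opening: 0.684
```

```bash
python3 dk.py
```

```text
deck xyz mm [63.3  1.2 42.4] F deck [-0.6  1.1 -1. ] open 0.684 t 35.7
```

>>> {"name": "play_rows", "arguments": {
  "plan": [
    [[-0.003,0.019,-0.006,0,0,0,-1],[0,0,0,0,0,0,-1]]
  ]
}}

```text
time_s: 35.9
position: [0.5165, 0.3227, 0.0917]
tcp_rot: [[-0.139, 0.989, 0.047], [0.94, 0.146, -0.307], [-0.31, 0.002, -0.951]]
force: [0.3, -0.0, -0.9]
opening: 0.688
```

```bash
python3 dk.py
```

```text
deck xyz mm [62.5  1.  42.1] F deck [-0.2  0.3 -0.9] open 0.688 t 35.9
```

>>> {"name": "play_rows", "arguments": {
  "plan": [
    [[-0.003,0.019,-0.006,0,0,0,-1],[0,0,0,0,0,0,-1]]
  ]
}}

```text
time_s: 36.1
position: [0.5164, 0.3235, 0.0913]
tcp_rot: [[-0.139, 0.989, 0.047], [0.94, 0.146, -0.307], [-0.311, 0.001, -0.951]]
force: [0.8, 0.2, -0.3]
opening: 0.686
```

```bash
python3 dk.py
```

```text
deck xyz mm [61.6  1.  41.9] F deck [-0.2  0.8 -0.3] open 0.686 t 36.1
```

>>> {"name": "play_rows", "arguments": {
  "plan": [
    [[-0.003,0.019,-0.006,0,0,0,-1],[0,0,0,0,0,0,-1]]
  ]
}}

```text
time_s: 36.3
position: [0.5162, 0.324, 0.091]
tcp_rot: [[-0.139, 0.989, 0.046], [0.94, 0.146, -0.308], [-0.312, 0.001, -0.95]]
force: [-0.4, -1.7, -0.9]
opening: 0.69
```

```bash
python3 dk.py
```

```text
deck xyz mm [61.1  0.9 41.8] F deck [ 1.3 -0.6 -1.3] open 0.69 t 36.3
```

>>> {"name": "play_rows", "arguments": {
  "plan": [
    [[-0.003,0.019,-0.006,0,0,0,-1],[0,0,0,0,0,0,-1]]
  ]
}}

```text
time_s: 36.5
position: [0.5162, 0.3241, 0.091]
tcp_rot: [[-0.138, 0.989, 0.046], [0.94, 0.146, -0.31], [-0.313, 0.001, -0.95]]
force: [1.6, -4.6, 2.2]
opening: 0.682
```

```bash
python3 dk.py
```

```text
deck xyz mm [61.   0.8 41.8] F deck [5.2 0.9 0.6] open 0.682 t 36.5
```

>>> {"name": "play_rows", "arguments": {
  "plan": [
    [[0.003,-0.025,0.008,0,0,0,-1],[0.002,-0.016,-0.05,0,0,0,-1],[0.002,-0.016,-0.05,0,0,0,-1],[0,0,0,0,0,0,-1]]
  ]
}}

```text
time_s: 36.9
position: [0.5166, 0.3224, 0.0859]
tcp_rot: [[-0.139, 0.989, 0.047], [0.94, 0.146, -0.307], [-0.311, 0.002, -0.951]]
force: [1.2, -2.7, 1.9]
opening: 0.687
```

```bash
python3 dk.py
```

```text
deck xyz mm [61.   1.  36.4] F deck [3.3 0.8 0.9] open 0.687 t 36.9
```

>>> {"name": "play_rows", "arguments": {
  "plan": [
    [[0.001,-0.006,-0.019,0,0,0,-1],[0,0,0,0,0,0,-1]]
  ]
}}

```text
time_s: 37.1
position: [0.5166, 0.3221, 0.0851]
tcp_rot: [[-0.139, 0.989, 0.047], [0.94, 0.146, -0.307], [-0.311, 0.001, -0.95]]
force: [0.0, -2.9, 2.5]
opening: 0.685
```

```bash
python3 dk.py
```

```text
deck xyz mm [61.   1.  35.6] F deck [ 3.5 -0.4  1.5] open 0.685 t 37.1
```

>>> {"name": "play_rows", "arguments": {
  "plan": [
    [[0.001,-0.006,-0.019,0,0,0,-1],[0,0,0,0,0,0,-1]]
  ]
}}

```text
time_s: 37.3
position: [0.5167, 0.322, 0.0846]
tcp_rot: [[-0.138, 0.989, 0.047], [0.94, 0.146, -0.307], [-0.311, 0.002, -0.951]]
force: [0.7, -1.9, 4.4]
opening: 0.686
```

```bash
python3 dk.py
```

```text
deck xyz mm [61.   1.  35.1] F deck [3.2 0.4 3.6] open 0.686 t 37.3
```

>>> {"name": "play_rows", "arguments": {
  "plan": [
    [[0.001,-0.005,-0.014,0,0,0,-1],[0,0,0,0,0,0,-1],[0,0,0,0,0,0,1],[0,0,0,0,0,0,1],[0,0,0,0,0,0,1],[0,0,0,0,0,0,1],[-0.01,0.08,0.25,0,0,0,1],[-0.025,0.2,0.6,0,0,0,1],[-0.025,0.2,0.6,0,0,0,1],[-0.025,0.15,0.6,0,0,0,1],[0,0,0,0,0,0,1],[0,0,0,0,0,0,1]]
  ]
}}

```text
time_s: 38.5
position: [0.5125, 0.3538, 0.1872]
tcp_rot: [[-0.139, 0.989, 0.049], [0.941, 0.147, -0.306], [-0.309, 0.003, -0.951]]
force: [0.2, -0.8, -1.0]
opening: 0.998
```

```bash
python3 held.py w12
python3 - <<'E'
from h import *
s=read_state();print(s["position"])
step((0.470,0.062,0.165),tool(170.7),12)
a=cv2.imread("pics/w11.png");b=cv2.imread("pics/w12.png")
cv2.imwrite("pics/c12.png",np.hstack([a[60:360,130:450],b[60:360,130:450]]))
E
```

```text
[0.5118 0.353  0.1859]
n 12 max mm 24.564293491222493 deg 6.184883573621606
[np.float64(-0.07), np.float64(-0.485), np.float64(-0.035), np.float64(0.0064), np.float64(0.0063), np.float64(0.0332)]
```

View pics/c12.png

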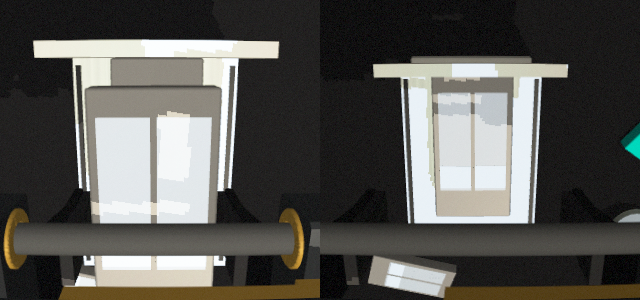

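>>> {"name": "play_rows", "arguments": {
  "plan": [
    [[-0.07,-0.485,0,0.0064,0.0063,0.0332,1],[-0.07,-0.485,0,0.0064,0.0063,0.0332,1],[-0.07,-0.485,0,0.0064,0.0063,0.0332,1],[-0.07,-0.485,0,0.0064,0.0063,0.0332,1],[-0.07,-0.485,0,0.0064,0.0063,0.0332,1],[-0.07,-0.485,0,0.0064,0.0063,0.0332,1],[-0.07,-0.485,-0.07,0.0064,0.0063,0.0332,1],[-0.07,-0.485,-0.07,0.0064,0.0063,0.0332,1],[-0.07,-0.485,-0.07,0.0064,0.0063,0.0332,1],[-0.07,-0.485,-0.07,0.0064,0.0063,0.0332,1],[-0.07,-0.485,-0.07,0.0064,0.0063,0.0332,1],[-0.07,-0.485,-0.07,0.0064,0.0063,0.0332,1]]
  ]
}}

```text
time_s: 39.75
position: [0.4686, 0.0611, 0.1637]
tcp_rot: [[-0.988, 0.157, -0.005], [0.157, 0.988, 0.003], [0.005, 0.002, -1.0]]
force: [0.9, 0.7, 0.2]
opening: 1.0
```

>>> {"name": "play_rows", "arguments": {
  "plan": [
    [[0,0,0,0,0,0,1],[0,0,0,0,0,0,1]]
  ]
}}

```text
time_s: 39.95
position: [0.4694, 0.0617, 0.164]
tcp_rot: [[-0.986, 0.165, -0.003], [0.165, 0.986, 0.002], [0.004, 0.001, -1.0]]
force: [0.2, -1.0, -0.1]
opening: 0.998
```

```bash
python3 look.py w13
python3 - <<'E'
from h import *
print(read_state()["tcp_rot"])
E
```

```text
[0.4694 0.0617 0.164 ] az 170.52
[498. 207.] 0.5162 0.265 132 104 -81.9
[285. 198.] 0.4683 0.063 111 59 -9.3
[[-0.9866  0.1631 -0.0027]
 [ 0.1631  0.9866  0.0019]
 [ 0.003   0.0014 -1.    ]]
```

>>> {"name": "play_rows", "arguments": {
  "plan": [
    [[0.08,0,-0.3,0,0,0,1],[0,0,-0.7,0,0,0,1],[0,0,-0.8,0,0,0,1],[0,0,-0.7,0,0,0,1],[0,0,-0.4,0,0,0,1],[0,0,-0.2,0,0,0,1],[0,0,-0.08,0,0,0,1],[0,0,0,0,0,0,1]]
  ]
}}

```text
time_s: 40.8
position: [0.4744, 0.0627, 0.006]
tcp_rot: [[-0.987, 0.16, -0.0], [0.16, 0.987, 0.001], [0.001, 0.001, -1.0]]
force: [-0.3, -0.4, 0.1]
opening: 1.001
```

>>> {"name": "play_rows", "arguments": {
  "plan": [
    [[0,0,0,0,0,0,-1],[0,0,0,0,0,0,-1],[0,0,0,0,0,0,-1],[0,0,0,0,0,0,-1],[0,0,0,0,0,0,-1],[0,0,0,0,0,0,-1]]
  ]
}}

```text
time_s: 41.4
position: [0.4746, 0.0621, 0.0064]
tcp_rot: [[-0.987, 0.161, 0.0], [0.161, 0.987, 0.001], [-0.0, 0.001, -1.0]]
force: [0.1, 0.0, 5.1]
opening: 0.684
```

Run:
```python
from h import *
s=read_state();print(s["position"],s["force"],s["opening"]);print(s["tcp_rot"])
q,R=decktool(75,0,115)
step(q,R,12,p0=s["position"]+[0,0,0.18])
```

```text
[0.4746 0.0621 0.0064] [0.0985 0.0272 5.0811] 0.6843735955050931
[[-0.9869  0.1612  0.0003]
 [ 0.1612  0.9869  0.0014]
 [-0.0001  0.0014 -1.    ]]
n 12 max mm 22.89212355402921 deg 6.194301201345599
[np.float64(0.066), np.float64(0.452), np.float64(-0.036), np.float64(-0.0064), np.float64(-0.0062), np.float64(-0.0332)]
```

>>> {"name": "play_rows", "arguments": {
  "plan": [
    [[0,0,0.4,0,0,0,-1],[0,0,0.8,0,0,0,-1],[0,0,0.8,0,0,0,-1],[0,0,0.8,0,0,0,-1],[0,0,0.8,0,0,0,-1],[0.066,0.452,-0.036,-0.0064,-0.0062,-0.0332,-1],[0.066,0.452,-0.036,-0.0064,-0.0062,-0.0332,-1],[0.066,0.452,-0.036,-0.0064,-0.0062,-0.0332,-1],[0.066,0.452,-0.036,-0.0064,-0.0062,-0.0332,-1],[0.066,0.452,-0.036,-0.0064,-0.0062,-0.0332,-1],[0.066,0.452,-0.036,-0.0064,-0.0062,-0.0332,-1],[0.066,0.452,-0.036,-0.0064,-0.0062,-0.0332,-1]]
  ]
}}

```text
time_s: 42.6
position: [0.4966, 0.2211, 0.1727]
tcp_rot: [[-0.616, 0.784, 0.074], [0.766, 0.619, -0.175], [-0.183, -0.051, -0.982]]
force: [0.9, -0.4, -0.3]
opening: 0.687
```

>>> {"name": "play_rows", "arguments": {
  "plan": [
    [[0.066,0.452,-0.036,-0.0064,-0.0062,-0.0332,-1],[0.066,0.452,-0.036,-0.0064,-0.0062,-0.0332,-1],[0.066,0.452,-0.036,-0.0064,-0.0062,-0.0332,-1],[0.066,0.452,-0.036,-0.0064,-0.0062,-0.0332,-1],[0.066,0.452,-0.036,-0.0064,-0.0062,-0.0332,-1],[0,0,0,0,0,0,-1],[0,0,0,0,0,0,-1]]
  ]
}}

```text
time_s: 43.3
position: [0.5131, 0.3333, 0.1633]
tcp_rot: [[-0.142, 0.989, 0.042], [0.94, 0.148, -0.306], [-0.309, -0.004, -0.951]]
force: [-0.5, 0.6, -0.8]
opening: 0.686
```

```bash
python3 dk.py 70 0 57 5;python3 held.py w14
python3 - <<'E'
from h import *
print(read_state()["tcp_rot"])
E
```

```text
deck xyz mm [ 74.2  -0.9 113.5] F deck [-0.9 -0.4 -0.6] open 0.686 t 43.3
n 5 max mm 11.335668657043984 deg 0.05795732360282044
[np.float64(0.011), np.float64(-0.053), np.float64(-0.22), np.float64(0.0), np.float64(-0.0002), np.float64(-0.0002)]
[[-0.1408  0.9891  0.0419]
 [ 0.9405  0.1469 -0.3064]
 [-0.3092 -0.0037 -0.951 ]]
```

>>> {"name": "play_rows", "arguments": {
  "plan": [
    [[0.011,-0.053,-0.22,0,0,0,-1],[0.011,-0.053,-0.22,0,0,0,-1],[0.011,-0.053,-0.22,0,0,0,-1],[0.011,-0.053,-0.22,0,0,0,-1],[0.011,-0.053,-0.22,0,0,0,-1],[0,0,0,0,0,0,-1],[-0.008,0.057,-0.019,0,0,0,-1],[-0.008,0.057,-0.019,0,0,0,-1],[0,0,0,0,0,0,-1],[0,0,0,0,0,0,-1]]
  ]
}}

```text
time_s: 44.35
position: [0.516, 0.3263, 0.1079]
tcp_rot: [[-0.14, 0.989, 0.045], [0.941, 0.147, -0.305], [-0.308, -0.0, -0.951]]
force: [-0.2, -0.4, -1.7]
opening: 0.689
```

```bash
python3 dk.py
```

```text
deck xyz mm [64.1  1.  58.5] F deck [-0.2 -0.2 -1.7] open 0.689 t 44.35
```

>>> {"name": "play_rows", "arguments": {
  "plan": [
    [[-0.003,0.019,-0.006,0,0,0,-1],[0,0,0,0,0,0,-1]]
  ]
}}

```text
time_s: 44.55
position: [0.5157, 0.3269, 0.1074]
tcp_rot: [[-0.139, 0.989, 0.044], [0.941, 0.146, -0.305], [-0.308, -0.001, -0.951]]
force: [0.4, 0.3, -1.0]
opening: 0.684
```

```bash
python3 dk.py
```

```text
deck xyz mm [63.2  0.8 58.2] F deck [-0.6  0.4 -0.8] open 0.684 t 44.55
```

>>> {"name": "play_rows", "arguments": {
  "plan": [
    [[-0.003,0.019,-0.006,0,0,0,-1],[0,0,0,0,0,0,-1]]
  ]
}}

```text
time_s: 44.75
position: [0.5155, 0.3278, 0.1068]
tcp_rot: [[-0.139, 0.989, 0.044], [0.941, 0.146, -0.305], [-0.308, -0.001, -0.951]]
force: [-0.6, -0.5, -2.4]
opening: 0.684
```

```bash
python3 dk.py
```

```text
deck xyz mm [62.3  0.7 58. ] F deck [-0.3 -0.7 -2.4] open 0.684 t 44.75
```

>>> {"name": "play_rows", "arguments": {
  "plan": [
    [[-0.003,0.019,-0.006,0,0,0,-1],[0,0,0,0,0,0,-1]]
  ]
}}

```text
time_s: 44.95
position: [0.5154, 0.3284, 0.1066]
tcp_rot: [[-0.139, 0.989, 0.044], [0.941, 0.146, -0.306], [-0.309, -0.001, -0.951]]
force: [-0.3, -0.8, -1.0]
opening: 0.682
```

```bash
python3 dk.py
```

```text
deck xyz mm [61.6  0.7 58. ] F deck [ 0.4 -0.4 -1.2] open 0.682 t 44.95
```

>>> {"name": "play_rows", "arguments": {
  "plan": [
    [[-0.002,0.013,-0.004,0,0,0,-1],[0,0,0,0,0,0,-1]]
  ]
}}

```text
time_s: 45.15
position: [0.5154, 0.3285, 0.1066]
tcp_rot: [[-0.139, 0.989, 0.044], [0.941, 0.146, -0.307], [-0.31, -0.002, -0.951]]
force: [0.4, -3.2, -0.4]
opening: 0.684
```

```bash
python3 dk.py
```

```text
deck xyz mm [61.5  0.7 58. ] F deck [ 2.9 -0.  -1.4] open 0.684 t 45.15
```

>>> {"name": "play_rows", "arguments": {
  "plan": [
    [[0.003,-0.02,0.006,0,0,0,-1],[0.002,-0.018,-0.056,0,0,0,-1],[0.002,-0.018,-0.056,0,0,0,-1],[0,0,0,0,0,0,-1]]
  ]
}}

```text
time_s: 45.55
position: [0.5156, 0.3264, 0.1005]
tcp_rot: [[-0.139, 0.989, 0.043], [0.941, 0.146, -0.305], [-0.308, -0.002, -0.951]]
force: [-0.2, -0.6, -1.3]
opening: 0.686
```

```bash
python3 dk.py
```

```text
deck xyz mm [61.6  0.6 51.5] F deck [ 0.1 -0.3 -1.4] open 0.686 t 45.55
```

>>> {"name": "play_rows", "arguments": {
  "plan": [
    [[0.001,-0.006,-0.019,0,0,0,-1],[0,0,0,0,0,0,-1]]
  ]
}}

```text
time_s: 45.75
position: [0.5156, 0.3263, 0.1]
tcp_rot: [[-0.139, 0.989, 0.044], [0.941, 0.146, -0.305], [-0.308, -0.001, -0.951]]
force: [0.1, -0.7, -0.5]
opening: 0.686
```

```bash
python3 dk.py
```

```text
deck xyz mm [61.6  0.6 51.1] F deck [ 0.5  0.  -0.7] open 0.686 t 45.75
```

>>> {"name": "play_rows", "arguments": {
  "plan": [
    [[0.001,-0.006,-0.019,0,0,0,-1],[0,0,0,0,0,0,-1]]
  ]
}}

```text
time_s: 45.95
position: [0.5157, 0.3263, 0.0999]
tcp_rot: [[-0.139, 0.989, 0.044], [0.941, 0.146, -0.305], [-0.308, -0.001, -0.951]]
force: [-1.3, -0.3, 4.4]
opening: 0.686
```

```bash
python3 dk.py
```

```text
deck xyz mm [61.6  0.6 51. ] F deck [ 1.5 -1.3  4.1] open 0.686 t 45.95
```

>>> {"name": "play_rows", "arguments": {
  "plan": [
    [[0,0,0,0,0,0,1],[0,0,0,0,0,0,1],[0,0,0,0,0,0,1],[0,0,0,0,0,0,1],[-0.01,0.08,0.25,0,0,0,1],[-0.025,0.2,0.6,0,0,0,1],[-0.025,0.2,0.6,0,0,0,1],[-0.025,0.15,0.6,0,0,0,1],[0,0,0,0,0,0,1],[0,0,0,0,0,0,1]]
  ]
}}

```text
time_s: 46.95
position: [0.5117, 0.358, 0.203]
tcp_rot: [[-0.139, 0.989, 0.046], [0.941, 0.147, -0.304], [-0.307, 0.001, -0.952]]
force: [0.7, -0.2, -0.5]
opening: 0.998
```

>>> {"name": "play_rows", "arguments": {
  "plan": [
    [[-0.1,-0.7,0.2,0.009,0.001,0,1],[-0.1,-0.7,0.2,0.009,0.001,0,1],[-0.1,-0.7,0.2,0.009,0.001,0,1],[-0.1,-0.7,0.2,0.009,0.001,0,1],[-0.1,-0.7,0,0.009,0.001,0,1],[-0.1,-0.7,0,0.009,0.001,0,1],[-0.1,-0.7,0,0.009,0.001,0,1],[0,-0.7,0,0.009,0.001,0,1],[0,-0.7,0,0.009,0.001,0,1],[0,-0.7,0,0.009,0.001,0,1],[0,-0.5,0,0.009,0.001,0,1],[0,0,0,0,0,0,1]]
  ]
}}

```text
time_s: 48.15
position: [0.476, -0.021, 0.2405]
tcp_rot: [[-0.139, 0.99, 0.008], [0.99, 0.139, 0.001], [-0.0, 0.008, -1.0]]
force: [-0.4, -0.4, -0.5]
opening: 0.999
```

Run:
```python
from h import *
s=read_state();print(s["position"],s["tcp_rot"])
np.save("s15.npy",s,allow_pickle=True)
I={n:capture(n)[:,:,::-1] for n in ("top","side","wrist")}
for n in I: cv2.imwrite(f"pics/{n}15.png",I[n])
pan=np.zeros((560,800,3),np.uint8)
pan[0:280,0:400]=cv2.resize(I["top"][190:260,130:230],(400,280),interpolation=cv2.INTER_CUBIC)
pan[0:360,400:800]=cv2.resize(I["side"][115:205,185:285],(400,360),interpolation=cv2.INTER_CUBIC)
pan[290:550,0:346]=cv2.resize(I["wrist"],(346,260))
cv2.imwrite("pics/pan15.png",pan)
```

```text
[ 0.476  -0.021   0.2405] [[-0.1388  0.9903  0.0076]
 [ 0.9903  0.1388  0.0007]
 [-0.0003  0.0077 -1.    ]]
```

View pics/pan15.png

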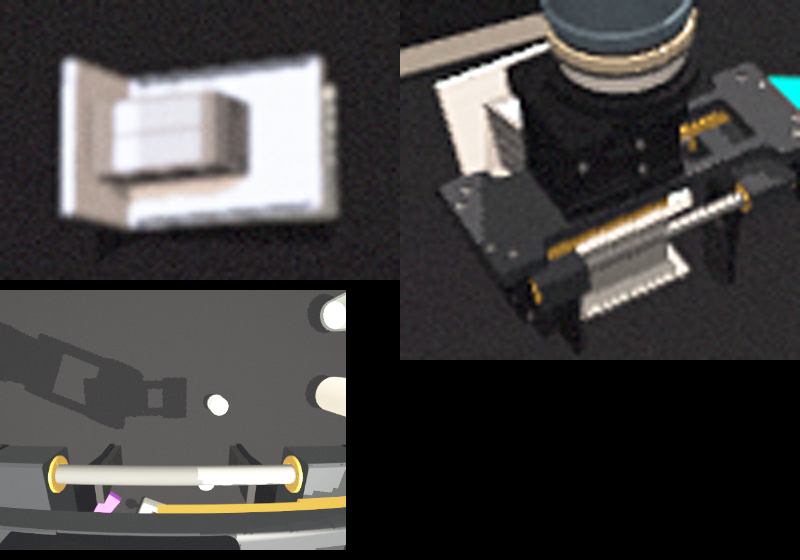

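Run:
```python
from h import *
step((0.44,-0.255,0.24),tool(166),10)
t=cv2.imread("pics/top15.png")[:,:,::-1].copy()
for b in blobs("top",t,0.015):
    if 100<b[3]<130 and 55<b[4]<75: print(*b)
print(tri([("top",(351.7,266.7),None),("side",(270,310.4),None)]))
```

```text
n 10 max mm 24.05047514292077 deg 6.772792725164712
[np.float64(-0.071), np.float64(-0.476), np.float64(-0.002), np.float64(-0.0002), np.float64(0.0002), np.float64(0.0376)]
[267. 157.] 0.7934 0.0525 112 72 5.9
(array([ 0.435 , -0.2473,  0.0903]), [np.float64(1.5), np.float64(1.5)])
```

>>> {"name": "play_rows", "arguments": {
  "plan": [
    [[-0.071,-0.476,0,0,0,0.0376,-1],[-0.071,-0.476,0,0,0,0.0376,-1],[-0.071,-0.476,0,0,0,0.0376,-1],[-0.071,-0.476,0,0,0,0.0376,-1],[-0.071,-0.476,0,0,0,0.0376,-1],[-0.071,-0.476,0,0,0,0.0376,-1],[-0.071,-0.476,0,0,0,0.0376,-1],[-0.071,-0.476,0,0,0,0.0376,-1],[-0.071,-0.476,0,0,0,0.0376,-1],[-0.071,-0.476,0,0,0,0.0376,-1],[0,0,0,0,0,0,-1],[0,0,0,0,0,0,-1]]
  ]
}}

```text
time_s: 49.5
position: [0.441, -0.254, 0.2411]
tcp_rot: [[-0.97, 0.243, 0.002], [0.243, 0.97, 0.011], [0.001, 0.011, -1.0]]
force: [0.3, 0.3, -0.4]
opening: 0.029
```

Run:
```python
from h import *
s=read_state();print(s["position"],s["tcp_rot"],s["opening"]);np.save("s16.npy",s,allow_pickle=True)
im=capture("wrist");cv2.imwrite("pics/w16.png",im[:,:,::-1]);print(proj("wrist",[[0.435,-0.247,0.09],[0.467,-0.258,0.015]],s))
sd=capture("side")[:,:,::-1];cv2.imwrite("pics/side16.png",sd)
cv2.imwrite("pics/c16.png",np.hstack([im[:,:,::-1][:300,160:420],cv2.resize(sd[110:210,180:280],(300,300),interpolation=cv2.INTER_CUBIC)]))
```

```text
[ 0.441  -0.254   0.2411] [[-0.9701  0.2427  0.0018]
 [ 0.2427  0.97    0.0112]
 [ 0.0009  0.0113 -0.9999]] 0.029360451720367237
[[288.0376 193.9154]
 [283.7832 209.6946]]
```

View pics/c16.png

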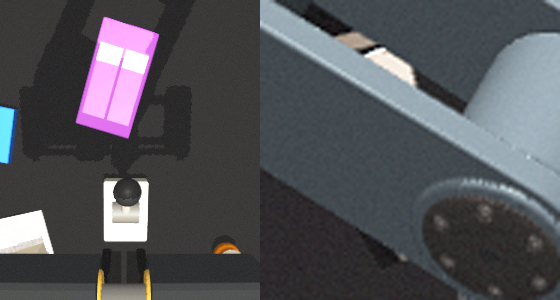

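>>> {"name": "play_rows", "arguments": {
  "plan": [
    [[-0.25,0.08,0,0,0,0,-1],[-0.25,0.08,0,0,0,0,-1],[-0.25,0.08,0,0,0,0,-1],[-0.25,0.08,0,0,0,0,-1],[0,0,-0.5,0,0,0,-1],[0,0,-0.8,0,0,0,-1],[0,0,-0.8,0,0,0,-1],[0,0,-0.8,0,0,0,-1],[0,0,-0.6,0,0,0,-1],[0,0,-0.22,0,0,0,-1],[0,0,0,0,0,0,-1]]
  ]
}}

```text
time_s: 50.7
position: [0.39, -0.239, 0.0549]
tcp_rot: [[-0.97, 0.243, 0.001], [0.243, 0.97, 0.012], [0.002, 0.011, -1.0]]
force: [-0.5, -1.3, 0.1]
opening: 0.004
```

>>> {"name": "play_rows", "arguments": {
  "plan": [
    [[0.194,-0.048,0,0,0,0,-1],[0.194,-0.048,0,0,0,0,-1],[0.194,-0.048,0,0,0,0,-1],[0.194,-0.048,0,0,0,0,-1],[0,0,0,0,0,0,-1]]
  ]
}}

```text
time_s: 51.2
position: [0.4324, -0.2506, 0.0564]
tcp_rot: [[-0.971, 0.241, 0.007], [0.241, 0.971, 0.006], [-0.005, 0.008, -1.0]]
force: [-0.4, 0.3, 0.0]
opening: 0.001
```

>>> {"name": "play_rows", "arguments": {
  "plan": [
    [[0.194,-0.048,0,0,0,0,-1],[0.194,-0.048,0,0,0,0,-1],[0,0,0,0,0,0,-1]]
  ]
}}

```text
time_s: 51.5
position: [0.4512, -0.2551, 0.0558]
tcp_rot: [[-0.97, 0.242, 0.005], [0.242, 0.97, 0.007], [-0.003, 0.008, -1.0]]
force: [-1.0, -0.3, -0.0]
opening: 0.007
```

>>> {"name": "play_rows", "arguments": {
  "plan": [
    [[0.194,-0.048,0,0,0,0,-1],[0.194,-0.048,0,0,0,0,-1],[0,0,0,0,0,0,-1]]
  ]
}}

```text
time_s: 51.8
position: [0.4702, -0.2595, 0.0556]
tcp_rot: [[-0.97, 0.242, 0.004], [0.242, 0.97, 0.008], [-0.002, 0.009, -1.0]]
force: [-0.8, 0.0, -0.2]
opening: 0.007
```

>>> {"name": "play_rows", "arguments": {
  "plan": [
    [[0.097,-0.024,0,0,0,0,-1],[0,0,0,0,0,0,-1]]
  ]
}}

```text
time_s: 52.0
position: [0.4718, -0.2592, 0.0553]
tcp_rot: [[-0.971, 0.241, -0.001], [0.241, 0.97, 0.011], [0.004, 0.011, -1.0]]
force: [-4.1, -0.4, 0.7]
opening: 0.007
```

>>> {"name": "play_rows", "arguments": {
  "plan": [
    [[0.097,-0.024,0,0,0,0,-1],[0,0,0,0,0,0,-1]]
  ]
}}

```text
time_s: 52.2
position: [0.4725, -0.2591, 0.055]
tcp_rot: [[-0.971, 0.239, -0.01], [0.239, 0.971, 0.015], [0.013, 0.012, -1.0]]
force: [-13.1, -1.6, 5.4]
opening: 0.004
```

>>> {"name": "play_rows", "arguments": {
  "plan": [
    [[-0.2,0.05,0,0,0,0,-1],[-0.39,0.097,0,0,0,0,-1],[-0.39,0.097,0,0,0,0,-1],[-0.39,0.097,0,0,0,0,-1],[0,0,0.6,0,0,0,-1],[0,0,0.8,0,0,0,-1],[0,0,0.8,0,0,0,-1],[0,0,0.8,0,0,0,-1],[0.4,0,0.5,0,0,0,-1],[0.4,0,0,0,0,0,-1],[0,0,0,0,0,0,-1],[0,0,0,0,0,0,-1]]
  ]
}}

```text
time_s: 53.4
position: [0.4495, -0.2438, 0.2304]
tcp_rot: [[-0.97, 0.241, 0.003], [0.241, 0.97, 0.01], [-0.0, 0.01, -1.0]]
force: [-1.6, 0.3, 0.2]
opening: 0.007
```

Run:
```python
from h import *
s=read_state();print(s["position"],s["opening"]);np.save("s17.npy",s,allow_pickle=True)
im=capture("wrist")[:,:,::-1];cv2.imwrite("pics/w17.png",im)
sd=capture("side")[:,:,::-1];tp=capture("top")[:,:,::-1];cv2.imwrite("pics/side17.png",sd);cv2.imwrite("pics/top17.png",tp)
u=np.array([0.97,-0.243,0]);
for a in (-.5,.35,.5):
    X=np.array([0.472,-0.256,0.02])+80e-3*(np.sin(a)*u+np.cos(a)*np.array([0,0,1]));print(a,X,proj("wrist",[X],s),proj("side",[X]),proj("top",[X]))
pan=np.zeros((560,800,3),np.uint8);pan[:300,:400]=im[:300,80:480];pan[300:560,:347]=cv2.resize(tp,(347,260))
pan[0:400,400:800]=cv2.resize(sd[285:345,240:300],(400,400),interpolation=cv2.INTER_CUBIC)
cv2.imwrite("pics/pan17.png",pan)
```

```text
[ 0.4495 -0.2438  0.2304] 0.006569367345208131
-0.5 [ 0.4348 -0.2467  0.0902] [[275.1674 189.4887]] [[270.4572 309.9797]] [[351.408  267.2208]]
0.35 [ 0.4986 -0.2627  0.0951] [[275.3984 261.9933]] [[299.3517 304.3386]] [[358.1862 247.1605]]
0.5 [ 0.5092 -0.2653  0.0902] [[275.5131 270.8228]] [[303.9877 304.5555]] [[358.9467 244.128 ]]
```

View pics/pan17.png

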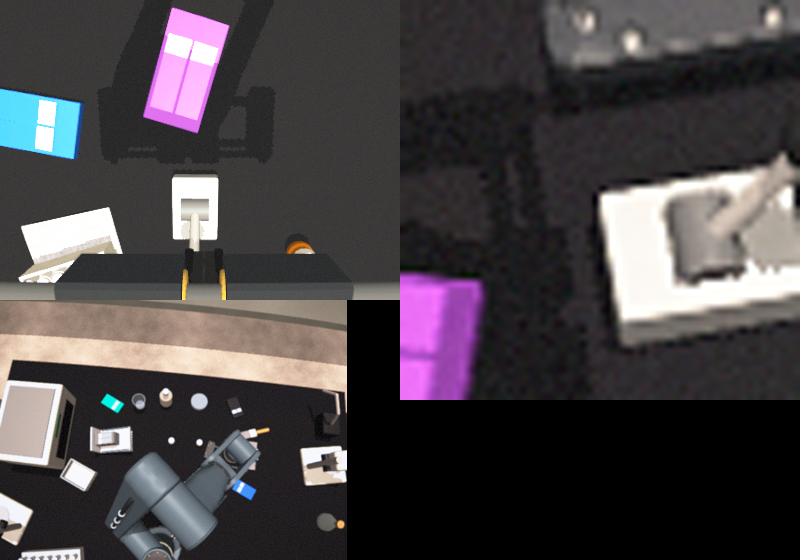

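>>> {"name": "play_rows", "arguments": {
  "plan": [
    [[-0.1,0.6,0.5,0,0,0,-1],[-0.1,0.8,0.5,0,0,0,-1],[0,0.8,0.3,0,0,0,-1],[0,0.8,0.3,0,0,0,-1],[0,0.8,0,0,0,0,-1],[0,0.8,0,0,0,0,-1],[0,0,0,0,0,0,-1],[0,0,0,0,0,0,-1]]
  ]
}}

```text
time_s: 54.35
position: [0.4391, -0.0137, 0.3103]
tcp_rot: [[-0.971, 0.24, 0.002], [0.24, 0.971, 0.009], [0.0, 0.009, -1.0]]
force: [-0.2, -0.8, 0.2]
opening: 0.007
```

Run:
```python
from h import *
s=read_state();print(s["position"],s["time_s"])
sd=capture("side")[:,:,::-1];tp=capture("top")[:,:,::-1];cv2.imwrite("pics/side18.png",sd);cv2.imwrite("pics/top18.png",tp)
pan=np.zeros((600,800,3),np.uint8)
pan[0:360,0:400]=cv2.resize(sd[115:205,185:285],(400,360),interpolation=cv2.INTER_CUBIC)
pan[0:300,400:800]=cv2.resize(sd[285:345,240:320],(400,300),interpolation=cv2.INTER_CUBIC)
pan[300:600,400:800]=cv2.resize(sd[330:420,280:400],(400,300),interpolation=cv2.INTER_CUBIC)
pan[360:600,0:343]=cv2.resize(tp[190:260,130:230],(343,240),interpolation=cv2.INTER_CUBIC)
cv2.imwrite("pics/pan18.png",pan)
for b in blobs("top",tp,0.015): 
    if b[1]>.2 and 25<b[3]<250: print(*b)
```

```text
[ 0.4391 -0.0137  0.3103] 54.35
[336. 308.] 0.308 -0.2178 56 23 58.7
[388. 302.] 0.3422 -0.3858 54 20 -23.4
[351. 260.] 0.4686 -0.2558 80 58 -14.1
[322. 229.] 0.5584 -0.1518 37 37 5.8
[398. 240.] 0.5527 -0.4116 229 129 -1.5
[179. 225.] 0.5251 0.3201 235 147 -83.2
[381. 179.] 0.7554 -0.3421 62 31 -65.3
[186. 169.] 0.7186 0.3243 53 22 -24.9
[321. 164.] 0.7855 -0.1325 101 97 6.0
[224. 163.] 0.7575 0.195 93 79 46.1
[267. 157.] 0.7934 0.0525 112 72 5.9
```

View pics/pan18.png

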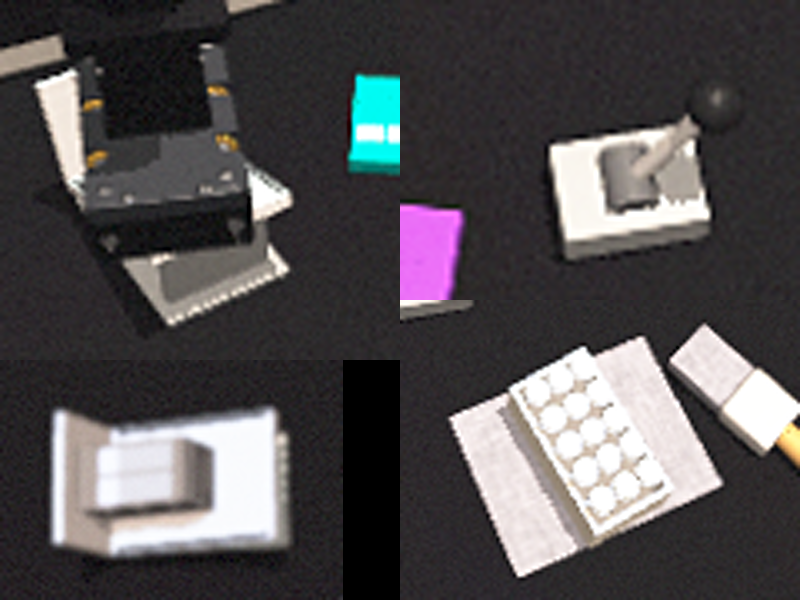

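>>> {"name": "play_rows", "arguments": {
  "plan": [
    [[-0.1,-0.8,0,0,0,0,-1],[-0.1,-0.8,0,0,0,0,-1],[-0.2,-0.8,0,0,0,0,-1],[-0.2,-0.8,0,0,0,0,-1],[-0.2,-0.8,0,0,0,0,-1],[-0.2,-0.8,0,0,0,0,-1],[-0.2,-0.8,0,0,0,0,-1],[-0.2,-0.8,0,0,0,0,-1],[-0.2,-0.8,0,0,0,0,-1],[-0.2,-0.8,0,0,0,0,-1],[-0.2,-0.8,0,0,0,0,-1],[0,0,0,0,0,0,-1]]
  ]
}}

```text
time_s: 55.65
position: [0.3367, -0.4611, 0.3098]
tcp_rot: [[-0.968, 0.249, 0.002], [0.249, 0.968, 0.006], [-0.001, 0.006, -1.0]]
force: [-0.1, 0.6, -0.4]
opening: 0.006
```

Run:
```python
from h import *
s=read_state();print(s["position"],s["time_s"])
sd=capture("side")[:,:,::-1];tp=capture("top")[:,:,::-1];cv2.imwrite("pics/side19.png",sd);cv2.imwrite("pics/top19.png",tp)
o,D=deckframe()
for n in ("side","top"):
  print(n,proj(n,[o+D@np.array(v)/1e3 for v in ((0,30,60),(0,-30,60),(112,30,60),(112,-30,60),(112,-30,0),(112,30,0))]).round(1).tolist())
pan=np.zeros((480,800,3),np.uint8)
pan[:,:480]=cv2.resize(sd[120:200,190:270],(480,480),interpolation=cv2.INTER_CUBIC)
pan[0:224,480:800]=cv2.resize(tp[190:260,130:230],(320,224),interpolation=cv2.INTER_CUBIC)
pan[230:470,480:800]=cv2.resize(sd,(320,240))
cv2.imwrite("pics/pan19.png",pan)
```

```text
[ 0.3367 -0.4611  0.3098] 55.65
side [[221.7, 133.0], [205.1, 139.4], [236.2, 142.6], [218.7, 149.5], [223.5, 166.9], [240.5, 159.8]]
top [[152.7, 214.9], [152.5, 233.5], [183.9, 211.0], [183.9, 230.1], [193.2, 233.1], [193.0, 214.7]]
```

View pics/pan19.png

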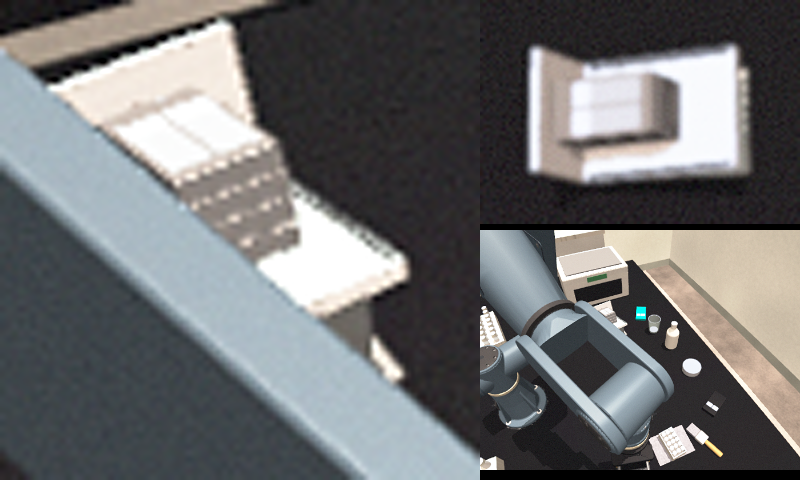

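```bash
python3 -c "
from rig import *
print(hand_in())"
```

```text
the job is handed in; nothing more can be done
None
```

I moved the vial tray to the mat, stacked the four cassettes on the deck, threw the lever last, and handed the job in at about 56 s of the 210 s allowed. The hand-in reports no verdict, so this rests on my own last checks.

- **Tray:** it stands upright near the middle of the grey mat in the last side view.
- **Cassettes:** I found four, and the later top views showed none left on the bench. Each was pushed to a felt contact with the backstop before lowering, backed off about 1 mm, and then released. In the last pictures the stack is square, against the backstop and within about 1–2 mm of the midline; its corners match the predicted ones.
- **Lever:** I pushed it with closed fingers until it resisted at about 13 N. Afterwards its tip pixel in the side view corresponded to about 0.97 rad.
- **Bystanders:** most showed no measurable movement in the top view. I checked the clear jar only in its last close-up, before the fourth cassette was placed, and the brush by eye.

**Disagreement:** the deck height from the pictures came out about 4 mm low, at 28 mm against roughly 32 mm. I corrected it from the felt contacts, and the later contacts matched to within a millimetre.

The grip did not slip and I saw nothing knocked aside.

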